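# Rack the spare wall tiles, drawing one from under the soap dish

### The arm

A 6-joint arm with a two-finger parallel gripper is mounted at the origin on the work surface. World frame = base frame: x ahead of the robot, y to its left, z up, the work surface at z = 0. Lengths are in mm, angles in rad, forces in N, time in s.
With the tool pointing down it reaches from about 425 to 1125 mm from the base axis. Payload 14.9 kg.
Tool frame: the origin (TCP) lies at the very end of the fingers, on their centre line; the grasp point (between the pads) lies 19 mm behind it; z points along the fingers, y is the line along which they close (so a half turn about z gives the same grasp; the last joint's range is limited). The gripper opens to 91 mm and grips with 3 to 60 N. Pads are 32 mm wide; open, the fingers measure 118 mm over their backs; the gripper's body (76 mm by 178 mm) begins 60 mm behind the grasp point.
Start: joints at [-1.177, 0.379, 1.734, -0, 1.028, -0.033], TCP at [289.769, -637.222, 179.332] pointing down, gripper open.
Joint ranges: [-2.77, 2.77], [-0.74, 2.19], [0, 2.66], [-1.06, 4.2], [0.31, 2.87], [-3.08, 3.08]. Speed limits (rad/s): [1.89, 1.89, 2.39, 3.14, 3.14, 3.14].

### API

Orientations are given as a rotation vector (axis times angle).
In Python, from workcell import r gives the robot as it stands.
- The arm moves only by the tool play_rows, never from a script. Its argument "targets" is one flat list of numbers, 7 for each row, row after row: the turn, a rotation vector about the tool's x, y, z as a fraction of full scale, then the shift along the tool's x, y, z as a fraction of full scale, then the closure, from 0 (fully open) to 1 (shut). A call has 1 to 8 rows; each row shifts and turns the commanded pose from where the row before left it, along the tool's axes as they then stand; what a row does not reach is not made up. Full scale, the value 1, is 500 mm for a shift and 90 degrees for a turn. A row lasts 1/10 s, in which the tool goes at most 50 mm and 8.59 degrees, less where a joint would pass 70% of its speed; a pose out of reach is approached as far as the arm can. A call with a number of a shift or a turn outside -1 to 1 is refused whole. A call with a gripper value outside its range is refused whole. The fingers move at their own pace and stop on an object; "force" is the grip in N (left out, the last holds). Time passes only in rows, so rows that do not move let the fingers close. It gives the time, the measured TCP pose, the force, the opening and the grip force at its end, in the units of the state.
- r.get_state(): the state, without advancing time (a new reading comes with each control period).
- r.grab_frame(name): name is "scene" or "top"; returns (picture, depth): 384x512x3 uint8, red, green, blue; 384x512 float32, mm along the optical axis (not along the pixel's ray), 0 where there is no reading.
- r.camera_params(name): a dict with "camera_matrix" (3x3 intrinsics, pixels), "rvec" (rotation vector, rad) and "tvec" (3), from world to camera coordinates, as OpenCV has them. Camera axes: x right, y down, z forward; pixel columns grow to the right and rows downward; lengths in mm; the calibration is good to about 2 mm. A picture is of the moment at which its call begins. camera_params takes no time and is no camera call.
- r.sign_off(): hands the job in; it is judged then, once.
The state is a dict: "clock": time; "joint_positions": joint angles; "qvel": joint speeds; "effort": joint torques, N m; "position": TCP position; "ee_rot": TCP orientation; "contact_force": force on the tool from outside, world axes, zero at the start; "torque": the same for the moment, N m; "width": finger opening in mm; "gripper_force": force on a finger pad.
Only numpy, scipy, OpenCV 4.12 (cv2) and the standard library are available. Lean on these libraries where they do the work, as an engineer would, in place of code of your own. Each camera call takes 0.05 s, during which the arm holds its last target. There are 200 camera calls.

### The job

Put all the spare wall tiles away in the blue rack: each stood upright on its short end, in a slot of its own, right down on the slot's floor. One of them, the grey tile, lies under the soap dish: slide it out from beneath, without lifting the dish, tipping it or losing the soap, so that dish and soap are left sitting flat on the shelf inside their pine fence. Leave the bottles, the brush, the cup and the jar where they are.

Things in the scene. Friction and masses are not known exactly. Their poses are not given: they have to be found in the camera images.
- base_tile: grey wall tile 150 x 50 x 12 mm, about 170 g; origin at its centre, x along its 150 mm length, y along its 50 mm width, z through its thickness. It starts flat on the shelf under the soap dish, its length roughly along the fence's x axis, one end sticking out some 60 mm through the gap in the fence's front towards the robot
- tile_a: blue wall tile, same size, mass and axes as base_tile (150 x 50 x 12 mm, origin at its centre); starts lying flat on the open shelf with its x axis pointing roughly away from the robot. May be absent
- tile_b: terracotta wall tile, same size, mass and axes as base_tile (150 x 50 x 12 mm, origin at its centre); starts lying flat on the open shelf with its x axis pointing roughly away from the robot. May be absent
- tile_c: green wall tile, same size, mass and axes as base_tile (150 x 50 x 12 mm, origin at its centre); starts lying flat on the open shelf with its x axis pointing roughly away from the robot. May be absent
- tile_d: yellow wall tile, same size, mass and axes as base_tile (150 x 50 x 12 mm, origin at its centre); starts lying flat on the open shelf with its x axis pointing roughly away from the robot. May be absent
- dish: white ceramic soap dish 100 (x) x 110 (y) mm, 22 mm tall, with a rim 14 mm high round an 8 mm floor, about 220 g; origin at the centre of its underside, z up. Starts lying on base_tile (underside 12 mm above the shelf) inside the fence; once the tile is gone it rests on the shelf itself
- soap: cream bar of soap 60 x 82 x 28 mm, about 100 g, lying loose in the dish; origin at the centre of its underside
- fence: low pine fence fixed to the shelf, open at the back (+x) : outside 124 mm long (x) and 142 mm wide (y), 36 mm tall, rails 10 mm thick. Origin on the shelf surface at its centre; -x is its front, which faces the robot. The front rail (x from -62 to -52 mm) has a gap 72 mm wide in its middle: wide enough for a tile (50 mm) but not for the dish (110 mm), which comes up against it when the tile is drawn out to -x
- rack: blue plastic rack fixed to the shelf, 199 (x) x 66 (y) x 66 mm tall: six ribs 19 mm thick between two side walls leave five slots, each 17 mm (x) x 56 mm (y) and 60 mm deep, 36 mm apart along x, floor 6 mm up. Origin at the centre of its underside; x points away from the robot, z up. A tile on end in a slot faces +-x; its centre is 81 mm and its top 156 mm above the shelf
- slot0 (a point): centre of the floor of rack slot 0, 6 mm above the shelf; the farthest from the robot
- slot1 (a point): centre of the floor of rack slot 1, 6 mm above the shelf
- slot2 (a point): centre of the floor of rack slot 2, 6 mm above the shelf
- slot3 (a point): centre of the floor of rack slot 3, 6 mm above the shelf
- slot4 (a point): centre of the floor of rack slot 4, 6 mm above the shelf; the nearest to the robot
- bottle_a: bystander: white closed plastic bottle, 68 mm across, 200 mm tall, loose, origin at the centre of its underside
- bottle_b: bystander: white closed plastic bottle, 60 mm across, 160 mm tall, loose, origin at the centre of its underside
- grout_brush: bystander: grout brush with a wooden handle, lying flat, loose
- mug: bystander: blue ceramic cup, 80 mm across, 85 mm tall, loose, origin at the centre of its underside
- jar: bystander: closed jar, 72 mm across, 90 mm tall, loose, origin at the centre of its underside
Things that resemble listed ones, but are neither listed nor needed, are in the scene too. Several things have the shape of the dish; the one meant has the colours described above.

How it is judged (in metres and radians):
On the way:
1. the grey tile has been slid clear of the dish, which sits flat on the shelf inside the fence with the soap in it (horizontal distance between base_tile and dish above 0.11 m and x of dish in the frame of fence between -0.02 and 0.03 m and y of dish in the frame of fence between -0.015 and 0.015 m and angle between dish's own z axis and vertical below 0.05 rad and height (world z) of dish below 0.006 m and distance between soap and dish below 0.035 m and angle between soap's own z axis and vertical below 0.15 rad), for 0.2 s.
At the end, for the whole second after the job is handed in: Each tile present stands on its short end in a slot: within 0.17 rad of vertical, face square to rack x within 0.25 rad, centre within 30 mm of rack y = 0, 74-90 mm up, released. Dish flat on the shelf inside the fence (centre x -20..30, y +-15 mm), soap flat within 35 mm of its centre (angle between the x axis of each of tile_a, tile_b, tile_c, tile_d, base_tile and the z axis of rack, either way round below 0.17 rad and angle between the z axis of each of tile_a, tile_b, tile_c, tile_d, base_tile and the x axis of rack, either way round below 0.25 rad and x of tile_a in the frame of rack between -0.085 and 0.085 m and y of tile_a in the frame of rack between -0.03 and 0.03 m and z of tile_a in the frame of rack between 0.074 and 0.09 m and linear speed of each of tile_a, tile_b, tile_c, tile_d, base_tile below 0.05 m/s and angular speed of each of tile_a, tile_b, tile_c, tile_d, base_tile below 0.6 rad/s and contact force between each of tile_a, tile_b, tile_c, tile_d, base_tile and the fingers below 0.1 N and x of tile_b in the frame of rack between -0.085 and 0.085 m and y of tile_b in the frame of rack between -0.03 and 0.03 m and z of tile_b in the frame of rack between 0.074 and 0.09 m and x of tile_c in the frame of rack between -0.085 and 0.085 m and y of tile_c in the frame of rack between -0.03 and 0.03 m and z of tile_c in the frame of rack between 0.074 and 0.09 m and x of tile_d in the frame of rack between -0.085 and 0.085 m and y of tile_d in the frame of rack between -0.03 and 0.03 m and z of tile_d in the frame of rack between 0.074 and 0.09 m and x of base_tile in the frame of rack between -0.085 and 0.085 m and y of base_tile in the frame of rack between -0.03 and 0.03 m and z of base_tile in the frame of rack between 0.074 and 0.09 m and x of dish in the frame of fence between -0.02 and 0.03 m and y of dish in the frame of fence between -0.015 and 0.015 m and angle between dish's own z axis and vertical below 0.05 rad and height (world z) of dish below 0.006 m and distance between soap and dish below 0.035 m and angle between soap's own z axis and vertical below 0.15 rad); the robot touches nothing.
It fails at once if the soap dish is lifted or tipped over (height (world z) of dish above 0.045 m or angle between dish's own z axis and vertical above 0.5 rad).
It fails at once if the soap comes out of the dish (distance between soap and dish above 0.06 m).
It fails at once if a bystander (bottle, brush, cup or jar) is pushed away more than 40 mm (distance of any of bottle_a, bottle_b, grout_brush, mug, jar from where it was at the start of the episode above 0.04 m).
Of tile_a, tile_b, tile_c, tile_d only 3 to 4 are there at a start; the rules pass over those that are not, and their reading is None.
At some moment in a run one of tile_a, tile_b, tile_c, tile_d may be knocked a few centimetres aside while the robot is not near it.
It also fails if it takes over 208 s, if anything falls off the work surface, if the arm or the gripper's body presses on something with over 40 N, if the wrist force passes 120 N, or if a joint passes its speed limit or range.

## Working session

There is one attempt and no reset: what is moved stays moved. The work goes in short steps, Python scripts to look and compute and a tool call to move; the robot and the scene stay as the last step left them, time stands still between calls to the robot, and variables do not carry over. Pictures are saved under pics/ and viewed, at most 14 in all, crops included, and the job is handed in when it is done.

Besides the shell and the picture viewer there is one more tool, called after "Request:" as name(argument=value, ...) on one line, values as JSON. play_rows: Moves the arm, as the interface text tells. Its arguments: {"type":"object","properties":{"targets":{"type":"array"},"force":{"type":"number"}},"required":["targets"]}

```bash
ls; mkdir -p pics
python3 - <<'E'
from workcell import r
import cv2,numpy as np
for n in ("scene","top"):
    p,d=r.grab_frame(n); cv2.imwrite(f"pics/{n}0.png",p[:,:,::-1]); np.save(f"{n}0.npy",d)
    print(n,r.camera_params(n))
print(r.get_state())
E
```

```text
pics
scene {'camera_matrix': array([[416.64343761,   0.        , 249.7042993 ],
       [  0.        , 416.64343761, 194.01783096],
       [  0.        ,   0.        ,   1.        ]]), 'rvec': array([ 1.68898319,  1.88563779, -0.75237217]), 'tvec': array([ 148.97187726, -358.21307758, 1930.81499825])}
top {'camera_matrix': array([[463.17195253,   0.        , 256.79042087],
       [  0.        , 463.17195253, 186.0192357 ],
       [  0.        ,   0.        ,   1.        ]]), 'rvec': array([ 2.17240997, -2.17870597,  0.07057808]), 'tvec': array([ -75.58954955,  561.21756555, 1843.27206461])}
{'clock': 0.1, 'joint_positions': array([-1.17728737e+00,  3.79365408e-01,  1.73469821e+00,  1.66974229e-05,
        1.02849700e+00, -3.33073446e-02]), 'qvel': array([-0.00079456, -0.00041387, -0.0018815 ,  0.00167522, -0.00205307,
        0.00028562]), 'effort': array([-1.49697871e-04, -7.65041614e+01, -4.35290480e+01,  6.52384479e-02,
        3.98361334e-02, -7.42005028e-06]), 'position': array([ 289.63254733, -636.85787619,  178.75934061]), 'ee_rot': array([-3.06939457e+00, -6.65148592e-01,  2.50187750e-04]), 'contact_force': array([-0.71988243,  0.17471138,  0.39592955]), 'torque': array([-0.01579162,  0.02130766,  0.00094359]), 'gripper_force': 0.0, 'width': 91.00110866948347}
```

View pics/scene0.png

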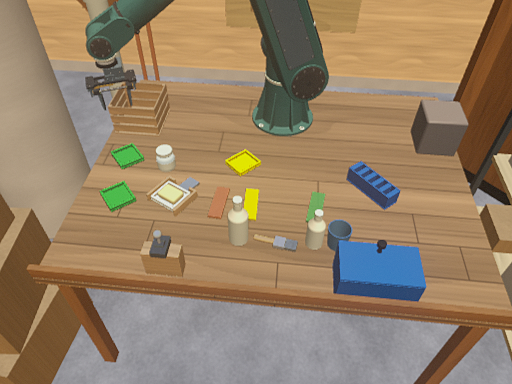

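View pics/top0.png

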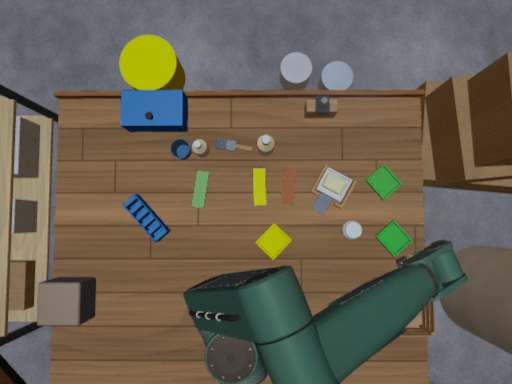

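The top view shows +x up and +y left. 
- **Tiles:** green at (201,189), yellow at (260,187) and terracotta at (289,186). There is no blue tile. The grey tile's end is at (323,203).
- **Fence and rack:** the pine fence with the white dish and cream soap is at (333,186), and the rack is at (146,218).
- **Dish-shaped things:** yellow at (273,242), green at (383,182), green at (393,238) and white at (335,184). Only the white one matches the description.

I'll measure these next and enlarge a crop to confirm the dish.

```bash
cat > h.py <<'E'
import numpy as np,cv2
from scipy.spatial.transform import Rotation as R
from workcell import r
def cam(n):
    c=r.camera_params(n); return c["camera_matrix"],cv2.Rodrigues(c["rvec"])[0],c["tvec"]
def ray(n,uv,z):   # pixels -> world points on plane z
    K,M,t=cam(n); uv=np.atleast_2d(uv).astype(float)
    d=(np.c_[uv,np.ones(len(uv))]@np.linalg.inv(K).T)@M; o=-M.T@t
    return o+d*((z-o[2])/d[:,2])[:,None]
def cloud(n,d):    # depth -> HxWx3 world
    K,M,t=cam(n); v,u=np.mgrid[:d.shape[0],:d.shape[1]]
    P=np.stack([(u-K[0,2])/K[0,0]*d,(v-K[1,2])/K[1,1]*d,d],-1)
    return (P-t)@M
def hsv(p): return cv2.cvtColor(p,cv2.COLOR_RGB2HSV)
def blob(m,near=None,amin=30):
    n,l,s,c=cv2.connectedComponentsWithStats(m.astype(np.uint8))
    return [(l==i,c[i],s[i,4]) for i in range(1,n) if s[i,4]>=amin]
def rect(n,m,z):   # min-area rect of mask outlines on plane z: centre, (long,short), yaw of long axis
    v,u=np.nonzero(m); uv=np.r_[np.c_[u-.5,v-.5],np.c_[u+.5,v+.5],np.c_[u-.5,v+.5],np.c_[u+.5,v-.5]]
    P=ray(n,uv,z)[:,:2]
    b=cv2.boxPoints(cv2.minAreaRect(P.astype(np.float32)))
    e=b[1]-b[0]; f=b[2]-b[1]
    if np.linalg.norm(e)<np.linalg.norm(f): e,f=f,e
    a=np.arctan2(e[1],e[0]); a=(a+np.pi/2)%np.pi-np.pi/2
    return b.mean(0).round(1),(np.linalg.norm(e).round(1),np.linalg.norm(f).round(1)),a.round(3)
def go(p,rv):      # shift(tool axes, fraction) and turn (fraction) from measured pose to target
    s=r.get_state(); A=R.from_rotvec(s["ee_rot"]); B=R.from_rotvec(rv)
    return (A.inv().apply(np.array(p)-s["position"])/500).round(4),((A.inv()*B).as_rotvec()/(np.pi/2)).round(4)
E
python3 - <<'E'
from h import *
p=cv2.imread("pics/top0.png")[:,:,::-1].copy(); d=np.load("top0.npy"); W=cloud("top",d); H=hsv(p)
crop=lambda a,b,c,e,s:cv2.resize(p[b:e,a:c,::-1],None,fx=s,fy=s,interpolation=cv2.INTER_NEAREST)
cv2.imwrite("pics/c1.png",np.hstack([crop(300,155,365,220,6),crop(115,180,180,245,6)]))
Z=W[...,2]
print("table z",np.median(Z[200:300,60:110]),Z[200,200:210].round(0)[:3])
for n,(u,v) in dict(green=(201,189),yellow=(260,187),terra=(289,186),grey=(323,205),soap=(335,184),rack=(146,218),bottleA=(265,143),bottleB=(200,147),mug=(180,149),jar=(352,230),brush=(235,146)).items():
    print(n,p[v,u],H[v,u],W[v,u].round(0))
E
```

```text
table z -0.27422379201588276 [6. 9. 3.]
green [110 161 101] [ 56  95 161] [550. 149.  13.]
yellow [179 186  26] [ 31 219 186] [558. -90.   9.]
terra [143  90  63] [ 10 143 143] [ 561. -207.   11.]
grey [108 118 135] [109  51 135] [ 484. -343.   14.]
soap [177 185 157] [ 39  39 185] [ 566. -388.   47.]
rack [ 49 101 156] [105 175 156] [434. 374.  -1.]
bottleA [150 156 165] [108  23 165] [ 705. -110.  203.]
bottleB [90 82 65] [20 71 90] [703. 138. 127.]
mug [ 56  96 143] [106 155 143] [716. 238.   1.]
jar [178 186 194] [105  21 194] [ 385. -445.   82.]
brush [140 124 111] [ 13  53 140] [725.  11.  16.]
```

View pics/c1.png

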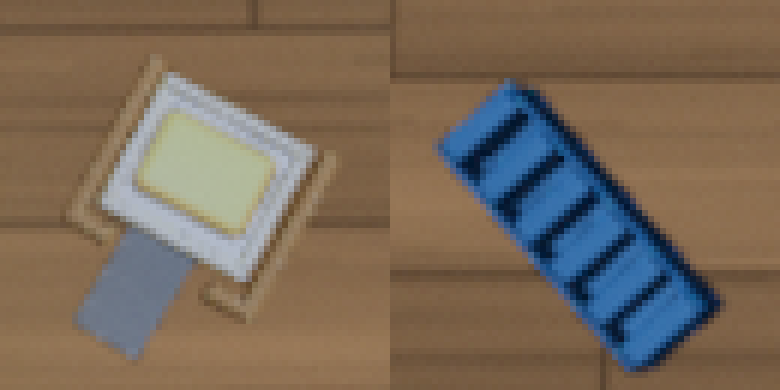

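The crop confirms the white dish with cream soap inside the pine fence. The grey tile comes out at crop pixel (135,290), and the rack with its 5 slots is on the right. Next I'll measure everything.

Run:
```python
from h import *
p=cv2.imread("pics/top0.png")[:,:,::-1].copy(); d=np.load("top0.npy"); W=cloud("top",d); H=hsv(p).astype(int)
h,s,v=H[...,0],H[...,1],H[...,2]
def near(m,c):
    b=blob(m); return min(b,key=lambda x:np.hypot(*(x[1]-c)))[0]
for n,m,c,z in [("green",(abs(h-56)<14)&(s>60)&(s<160),(201,189),12),("yellow",(abs(h-31)<6)&(s>150),(260,187),12),("terra",(h<13)&(s>120)&(v>120),(289,186),12),
  ("grey",(abs(h-109)<12)&(s>35)&(s<90)&(v>80)&(v<150),(323,205),12),("soap",(abs(h-36)<10)&(s>25)&(s<100)&(v>150),(335,184),40),("rack",(abs(h-105)<8)&(s>150),(146,218),66)]:
    m=near(m,c); print(n,m.sum(),rect("top",m,z))
# rack by height
Z=W[...,2]; m=(Z>55)&(Z<78); m[:180]=0; m[245:]=0; m[:,:115]=0; m[:,180:]=0
q=W[m][:,:2]; print("rack top pts",len(q),cv2.minAreaRect(q.astype(np.float32)))
# fence rails (height 36) 
m=(abs(h-14)<8)&(s>60)&(Z>22)&(Z<45); m[:155]=0;m[220:]=0;m[:,:300]=0;m[:,365:]=0
q=W[m][:,:2]; print("fence",len(q),cv2.minAreaRect(q.astype(np.float32)))
```

```text
green 452 (array([551.4, 152.4], dtype=float32), (np.float32(154.2), np.float32(55.7)), np.float32(-0.151))
yellow 473 (array([560. , -86.1], dtype=float32), (np.float32(154.3), np.float32(52.7)), np.float32(-0.002))
terra 429 (array([ 564. , -205.1], dtype=float32), (np.float32(153.1), np.float32(54.1)), np.float32(-0.078))
grey 207 (array([ 492.8, -339.5], dtype=float32), (np.float32(79.8), np.float32(50.2)), np.float32(-0.549))
soap 257 (array([ 571.8, -382.3], dtype=float32), (np.float32(81.4), np.float32(59.1)), np.float32(1.098))
rack 912 (array([436.3, 357.4], dtype=float32), (np.float32(206.0), np.float32(76.1)), np.float32(0.726))
rack top pts 587 ((433.2182312011719, 364.084716796875), (200.0063934326172, 68.8388671875), 41.7908935546875)
fence 207 ((557.5245361328125, -381.26531982421875), (142.16302490234375, 124.73517608642578), 60.62630844116211)
```

```bash
cat >> h.py <<'E'
def down(yaw,tilt=0): # tool x along yaw, z down, then turned by tilt (rad) about tool y (+ = points outward)
    c,s=np.cos(yaw),np.sin(yaw)
    return (R.from_matrix(np.array([[c,s,0],[s,-c,0],[0,0,-1]]))*R.from_rotvec([0,tilt,0])).as_rotvec()
def st():
    s=r.get_state(); open("log.txt","a").write(repr([s["joint_positions"].tolist(),s["position"].tolist(),s["ee_rot"].tolist()])+"\n")
    print("t",round(s["clock"],2),"q",s["joint_positions"].round(3),"p",s["position"].round(1),"F",s["contact_force"].round(1),"w",round(s["width"],1),"g",round(s["gripper_force"],1))
E
python3 - <<'E'
from h import *
st(); print(go([479,-331,120],down(-.53)))
E
```

```text
t 0.1 q [-1.177  0.379  1.735  0.     1.028 -0.033] p [ 289.6 -636.9  178.8] F [-0.7  0.2  0.4] w 91.0 g 0.0
(array([ 0.598 , -0.3999,  0.1179]), array([-6.000e-04,  3.000e-04,  6.091e-01]))
```

Request:
play_rows(targets=[0,0,0,0.075,-0.05,0,0,0,0,0,0.075,-0.05,0,0,0,0,0,0.075,-0.05,0,0,0,0,0,0.075,-0.05,0,0,0,0,0,0.075,-0.05,0,0,0,0,0,0.075,-0.05,0,0,0,0,0,0.075,-0.05,0,0,0,0,0,0.075,-0.05,0,0])

```text
clock: 0.9
position: [480.6, -329.2, 179.2]
ee_rot: [-3.07, -0.665, 0.0]
contact_force: [1.3, 0.1, 0.1]
width: 91.5
gripper_force: 0.0
```

Request:
play_rows(targets=[0,0,0.076,0,0,0,0,0,0,0.076,0,0,0,0,0,0,0.076,0,0,0,0,0,0,0.076,0,0,0,0,0,0,0.076,0,0,0,0,0,0,0.076,0,0,0,0,0,0,0.076,0,0,0,0,0,0,0.076,0,0,0,0])

```text
clock: 1.7
position: [479.9, -330.8, 179.1]
ee_rot: [-3.03, 0.828, 0.001]
contact_force: [-0.0, -0.0, -0.2]
width: 91.3
gripper_force: 0.0
```

Run:
```python
from h import *
st(); print(go([479,-331,3],down(-.53)))
```

```text
t 1.7 q [-0.644  0.197  1.975  0.     0.97   1.46 ] p [ 479.9 -330.8  179.1] F [-0.  -0.  -0.2] w 91.3 g 0.0
(array([-0.0011,  0.0012,  0.3521]), array([-0.0001,  0.0003, -0.002 ]))
```

Request:
play_rows(targets=[0,0,0,0,0,0.05,0,0,0,0,0,0,0.05,0,0,0,0,0,0,0.05,0,0,0,0,0,0,0.05,0,0,0,0,0,0,0.05,0,0,0,0,0,0,0.05,0,0,0,0,0,0,0.05,0])

```text
clock: 2.4
position: [479.9, -330.8, 3.2]
ee_rot: [-3.033, 0.82, 0.0]
contact_force: [0.8, 0.1, -0.1]
width: 91.1
gripper_force: 0.0
```

Request:
play_rows(targets=[0,0,0,0,0,0,1,0,0,0,0,0,0,1,0,0,0,0,0,0,1,0,0,0,0,0,0,1,0,0,0,0,0,0,1,0,0,0,0,0,0,1,0,0,0,0,0,0,1,0,0,0,0,0,0,1], force=25)

```text
clock: 3.2
position: [480.1, -331.0, 4.4]
ee_rot: [3.033, -0.82, 0.0]
contact_force: [0.3, -0.0, 0.7]
width: 29.9
gripper_force: 0.0
```

Run:
```python
from h import *
st()
```

```text
t 3.2 q [-0.644  0.463  2.02   0.     0.658  1.455] p [ 480.1 -331.     4.4] F [ 0.3 -0.   0.7] w 29.9 g 0.0
```

The fingers closed past 50 mm with no grip force, so I'll look.

Run:
```python
from h import *
o=[]
for n,(a,b,c,e) in dict(scene=(130,130,250,230),top=(280,150,400,250)).items():
    p,d=r.grab_frame(n); o.append(cv2.resize(p[b:e,a:c,::-1],(396,330),interpolation=cv2.INTER_NEAREST))
cv2.imwrite("pics/c2.png",np.hstack(o)); st()
K,M,t=cam("scene"); q=M@np.array([480,-331,4.])+t; print((K@q)[:2]/q[2])
```

```text
t 3.3 q [-0.644  0.463  2.02   0.     0.658  1.455] p [ 480.1 -331.     4.3] F [-0.2  0.6 -0.1] w 22.2 g 0.0
[190.04079211 183.3576773 ]
```

View pics/c2.png

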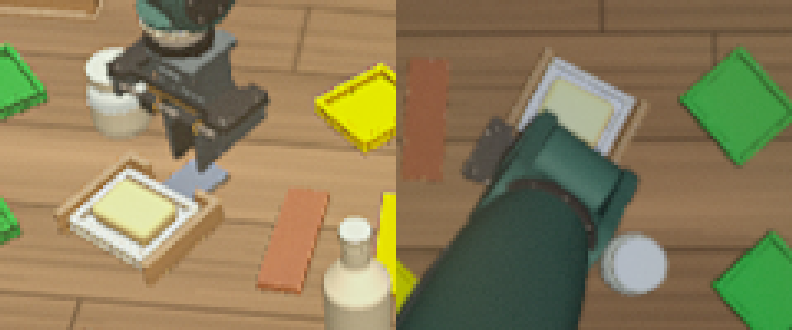

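The view shows the closed fingers apparently at the tile's near end, tips at crop (205,168), with the tile beyond at (195,180). I'll measure the tip and tile with depth from the scene camera.

Run:
```python
from h import *
p,d=r.grab_frame("scene"); W=cloud("scene",d); H=hsv(p)
for v in range(174,192):
    print(v,[(u,*W[v,u].round(0).astype(int),int(p[v,u].mean())) for u in range(180,204,4)])
st()
```

```text
174 [(180, np.int64(423), np.int64(-385), np.int64(-5), 153), (184, np.int64(485), np.int64(-348), np.int64(57), 60), (188, np.int64(507), np.int64(-325), np.int64(80), 76), (192, np.int64(500), np.int64(-312), np.int64(76), 79), (196, np.int64(552), np.int64(-281), np.int64(128), 81), (200, np.int64(539), np.int64(-270), np.int64(117), 136)]
175 [(180, np.int64(427), np.int64(-384), np.int64(-7), 157), (184, np.int64(489), np.int64(-347), np.int64(56), 58), (188, np.int64(508), np.int64(-325), np.int64(76), 72), (192, np.int64(500), np.int64(-312), np.int64(70), 81), (196, np.int64(556), np.int64(-281), np.int64(127), 97), (200, np.int64(425), np.int64(-303), np.int64(-1), 153)]
176 [(180, np.int64(440), np.int64(-381), np.int64(0), 156), (184, np.int64(487), np.int64(-348), np.int64(49), 54), (188, np.int64(503), np.int64(-327), np.int64(66), 95), (192, np.int64(495), np.int64(-314), np.int64(60), 78), (196, np.int64(556), np.int64(-281), np.int64(122), 117), (200, np.int64(427), np.int64(-303), np.int64(-4), 154)]
177 [(180, np.int64(441), np.int64(-381), np.int64(-4), 159), (184,
[... 4511 characters left out ...]
np.int64(30), 225), (188, np.int64(515), np.int64(-332), np.int64(3), 138), (192, np.int64(546), np.int64(-306), np.int64(37), 143), (196, np.int64(507), np.int64(-303), np.int64(-2), 154), (200, np.int64(507), np.int64(-287), np.int64(0), 148)]
191 [(180, np.int64(564), np.int64(-347), np.int64(45), 211), (184, np.int64(552), np.int64(-336), np.int64(34), 171), (188, np.int64(525), np.int64(-329), np.int64(8), 213), (192, np.int64(545), np.int64(-307), np.int64(31), 113), (196, np.int64(546), np.int64(-291), np.int64(34), 146), (200, np.int64(513), np.int64(-286), np.int64(0), 148)]
t 3.35 q [-0.644  0.463  2.02  -0.     0.658  1.455] p [ 480.  -330.9    4.3] F [-0.3  0.4 -0.9] w 17.9 g 0.0
```

Run:
```python
from h import *
K,M,t=cam("scene")
P=np.array([289.6,-636.9,178.8]); y=R.from_rotvec([-3.0694,-.66515,0]).as_matrix()[:,1]
for a in (-50,0,50):
    q=M@(P+a*y)+t; print(a,(K@q)[:2]/q[2])
d=np.load("scene0.npy"); W=cloud("scene",d); p=cv2.imread("pics/scene0.png")
m=np.zeros(d.shape,bool); m[60:125,80:145]=1; m&=(W[...,2]>140)&(W[...,2]<330)&(abs(W[...,0]-290)<130)&(abs(W[...,1]+637)<130)
v,u=np.nonzero(m); z=W[m][:,2]; i=np.argsort(z)[:25]
for k in i[::3]: print(u[k],v[k],W[v[k],u[k]].round(0))
```

```text
-50 [132.29352893 110.03513518]
0 [119.53837659 112.34461935]
50 [106.616253   114.68433581]
135 109 [ 208. -607.  140.]
111 106 [ 199. -713.  141.]
126 108 [ 206. -646.  141.]
108 106 [ 201. -725.  142.]
111 107 [ 210. -708.  144.]
105 110 [ 327. -674.  213.]
104 109 [ 328. -676.  219.]
131 104 [ 287. -582.  220.]
103 109 [ 334. -677.  222.]
```

The visible finger ends are about 35 mm above the reported TCP, both at the start (z≈213 against 179) and now (z≈40 against 4). In x and y they agree. I'll open the fingers and feel downwards in small steps.

Request:
play_rows(targets=[0,0,0,0,0,0,0,0,0,0,0,0,0,0,0,0,0,0,0,0,0,0,0,0,0,0,0,0,0,0,0,0,0,0,0,0,0,0,0,0,0,0,0,0,0,0,0,0,0,0,0,0,0,0,0,0])

```text
clock: 4.15
position: [480.1, -331.0, 4.3]
ee_rot: [-3.033, 0.82, 0.0]
contact_force: [-0.3, 0.8, 0.3]
width: 79.2
gripper_force: 0.0
```

Request:
play_rows(targets=[0,0,0,0,0,0.02,0,0,0,0,0,0,0.02,0,0,0,0,0,0,0,0])

```text
clock: 4.45
position: [479.1, -330.2, -17.5]
ee_rot: [-3.032, 0.82, 0.004]
contact_force: [-0.2, 0.4, 0.6]
width: 91.2
gripper_force: 0.0
```

Request:
play_rows(targets=[0,0,0,0,0,0.01,0,0,0,0,0,0,0,0])

```text
clock: 4.65
position: [479.8, -330.8, -21.3]
ee_rot: [-3.032, 0.82, 0.001]
contact_force: [0.5, 0.2, 0.5]
width: 91.4
gripper_force: 0.0
```

Request:
play_rows(targets=[0,0,0,0,0,0.008,0,0,0,0,0,0,0,0])

```text
clock: 4.85
position: [480.0, -330.9, -25.0]
ee_rot: [-3.033, 0.82, 0.0]
contact_force: [-0.4, 0.5, -1.0]
width: 91.4
gripper_force: 0.0
```

Run:
```python
from h import *
p,d=r.grab_frame("scene"); W=cloud("scene",d)
for v in range(174,194):
    print(v,[tuple(W[v,u].round(0).astype(int).tolist()) for u in (176,180,184,198,200,202,204)])
st()
```

```text
174 [(473, -384, 42), (464, -371, 35), (426, -368, -1), (552, -274, 129), (550, -267, 127), (542, -262, 121), (522, -260, 102)]
175 [(473, -384, 37), (457, -374, 23), (428, -367, -4), (559, -272, 131), (551, -267, 124), (543, -262, 116), (520, -261, 95)]
176 [(473, -385, 31), (464, -372, 24), (441, -364, 3), (559, -273, 126), (551, -268, 119), (535, -265, 104), (523, -261, 93)]
177 [(470, -387, 22), (463, -373, 18), (443, -364, -1), (556, -274, 118), (549, -269, 112), (538, -264, 102), (523, -261, 88)]
178 [(450, -395, -3), (464, -373, 13), (448, -363, -1), (558, -274, 115), (538, -272, 96), (533, -266, 91), (442, -283, 2)]
179 [(459, -392, 0), (462, -375, 5), (458, -360, 3), (553, -276, 105), (545, -271, 97), (505, -274, 58), (441, -284, -5)]
180 [(463, -391, 0), (455, -378, -7), (460, -360, -1), (548, -278, 94), (538, -273, 86), (494, -278, 42), (456, -280, 4)]
181 [(464, -392, -5), (465, -375, -2), (478, -354, 12), (552, -277, 94), (510, -282, 52), (501, -277, 43), (457, -280, 0)]
182 [(469, -391, -6), (472, -373, -1), (476, -356, 5), (548, -279, 84), (509, -282, 45), (497, -278, 
[... 778 characters left out ...]
(545, -352, 37), (517, -346, 8), (519, -291, 17), (503, -287, 1), (494, -282, -8), (497, -273, -4)]
190 [(563, -362, 48), (539, -355, 25), (544, -337, 32), (516, -292, 8), (505, -287, -2), (502, -280, -5), (501, -273, -5)]
191 [(568, -360, 49), (562, -347, 44), (544, -338, 27), (511, -294, -3), (512, -286, -1), (511, -278, -1), (510, -271, -1)]
192 [(569, -361, 44), (569, -345, 46), (550, -337, 27), (516, -293, -3), (518, -284, 0), (515, -278, -3), (511, -271, -6)]
193 [(577, -358, 48), (574, -344, 46), (547, -339, 18), (523, -291, -1), (518, -285, -5), (525, -275, 3), (523, -268, 2)]
t 4.9 q [-0.644  0.515  2.018 -0.     0.609  1.455] p [ 480.  -330.9  -24.8] F [-0.6  0.2  0.3] w 91.1 g 0.0
```

Reported −25 puts the finger ends at about z = 6, so the true tip sits about 31 mm short of the report. The side-to-side position agrees. Closing on the tile.

Request:
play_rows(targets=[0,0,0,0,0,0,1,0,0,0,0,0,0,1,0,0,0,0,0,0,1,0,0,0,0,0,0,1,0,0,0,0,0,0,1,0,0,0,0,0,0,1,0,0,0,0,0,0,1,0,0,0,0,0,0,1], force=25)

```text
clock: 5.7
position: [480.1, -331.0, -24.6]
ee_rot: [-3.033, 0.82, -0.0]
contact_force: [-0.3, -0.1, 1.5]
width: 49.5
gripper_force: 25.0
```

Request:
play_rows(targets=[0,0,0,-0.01,0,0,1,0,0,0,-0.02,0,0,1,0,0,0,-0.02,0,0,1,0,0,0,-0.02,0,0,1,0,0,0,-0.02,0,0,1,0,0,0,-0.02,0,0,1,0,0,0,-0.02,0,0,1,0,0,0,-0.02,0,0,1])

```text
clock: 6.5
position: [414.2, -292.5, -24.6]
ee_rot: [-3.033, 0.82, 0.001]
contact_force: [1.8, -1.6, -0.4]
width: 49.1
gripper_force: 24.9
```

Request:
play_rows(targets=[0,0,0,-0.02,0,0,1,0,0,0,-0.02,0,0,1,0,0,0,-0.02,0,0,1,0,0,0,-0.02,0,0,1,0,0,0,-0.02,0,0,1,0,0,0,-0.02,0,0,1,0,0,0,-0.01,0,0,1,0,0,0,0,0,0,1])

```text
clock: 7.3
position: [357.9, -259.6, -24.7]
ee_rot: [-3.032, 0.82, 0.003]
contact_force: [-6.2, 1.9, 11.1]
width: 49.5
gripper_force: 24.9
```

Run:
```python
from h import *
st(); p,d=r.grab_frame("scene"); cv2.imwrite("pics/s1.png",cv2.resize(p[90:250,110:330,::-1],(660,480)));
```

```text
t 7.3 q [-0.68   0.367  2.29  -0.     0.487  1.419] p [ 357.9 -259.6  -24.7] F [-6.2  1.9 11.1] w 49.5 g 24.9
```

View pics/s1.png

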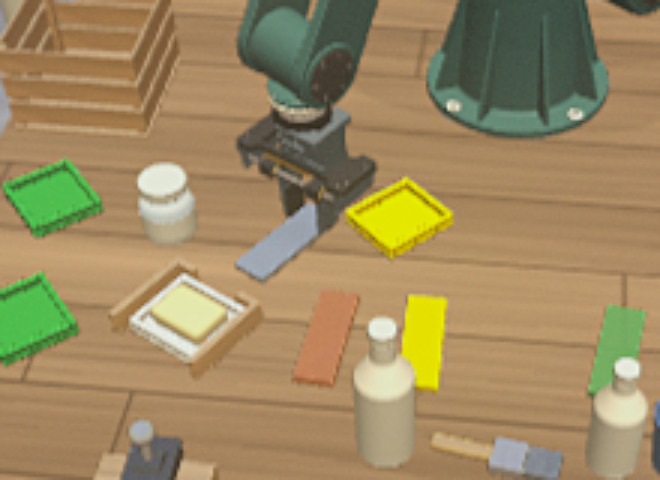

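The tile is fully out, at crop (280,240). The dish and soap sit flat in the fence at (190,320). I'll release it, lift, and test how far the tool can pitch up.

Request:
play_rows(targets=[0,0,0,0,0,0,0,0,0,0,0,0,0,0,0,0,0,0,0,0,0,0,0,0,0,0,0,0,0,0,0,0,0,0,0,0,0,0,0,0,-0.05,0,0,0,0,0,0,-0.08,0,0,0,0,0,0,-0.08,0])

```text
clock: 8.15
position: [358.6, -259.9, 81.2]
ee_rot: [-3.032, 0.82, 0.002]
contact_force: [0.1, -0.3, 0.2]
width: 91.3
gripper_force: 0.0
```

Request:
play_rows(targets=[0,0,0,0.05,0,-0.06,0,0,0,0,0.06,0,-0.06,0,0,0,0,0.06,0,-0.06,0,0,0,0,0.06,0,-0.06,0,0,0,0,0.06,0,0,0,0,0,0,0,0,0,0])

```text
clock: 8.75
position: [487.1, -335.2, 201.4]
ee_rot: [3.032, -0.82, 0.004]
contact_force: [-1.2, -0.2, -0.6]
width: 91.1
gripper_force: 0.0
```

```bash
python3 -c "
from h import *
st()"
```

```text
t 8.75 q [-0.642  0.182  1.947  0.     1.01   1.457] p [ 487.1 -335.2  201.4] F [-1.2 -0.2 -0.6] w 91.1 g 0.0
```

Request:
play_rows(targets=[0,0.09,0,0,0,0,0,0,0.09,0,0,0,0,0,0,0.09,0,0,0,0,0,0,0.09,0,0,0,0,0,0,0.09,0,0,0,0,0,0,0.05,0,0,0,0,0,0,0,0,0,0,0,0])

```text
clock: 9.45
position: [470.4, -338.5, 223.2]
ee_rot: [2.748, -0.723, 0.982]
contact_force: [0.9, 0.5, -0.4]
width: 91.5
gripper_force: 0.0
```

```bash
python3 -c "
from h import *
st(); print(R.from_rotvec(r.get_state()['ee_rot']).as_matrix()[:,2])"
```

```text
t 9.45 q [-0.762 -0.102  2.341  0.661  0.308  0.75 ] p [ 470.4 -338.5  223.2] F [ 0.9  0.5 -0.4] w 91.5 g 0.0
[ 0.56226968 -0.2792544  -0.77837638]
```

Request:
play_rows(targets=[0,0.09,0,0,0,0,0,0,0.09,0,0,0,0,0,0,0.09,0,0,0,0,0,0,0.09,0,0,0,0,0,0,0.09,0,0,0,0,0,0,0.05,0,0,0,0,0,0,0,0,0,0,0,0])

```text
clock: 10.15
position: [477.0, -318.0, 215.7]
ee_rot: [2.628, -0.652, 1.384]
contact_force: [1.9, 0.1, -0.1]
width: 91.1
gripper_force: 0.0
```

```bash
python3 -c "
from h import *
st(); print(R.from_rotvec(r.get_state()['ee_rot']).as_matrix()[:,2])"; cat log.txt
```

```text
t 10.15 q [-0.828 -0.068  2.473  1.945  0.411 -0.561] p [ 477.  -318.   215.7] F [ 1.9  0.1 -0.1] w 91.1 g 0.0
[ 0.76319421 -0.28122045 -0.58176427]
[[-1.177287371149613, 0.379365407636761, 1.7346982086774207, 1.669742289922729e-05, 1.0284969958165204, -0.03330734461440855], [289.6325473300809, -636.8578761928562, 178.75934060833808], [-3.0693945684587374, -0.6651485915396222, 0.00025018774971098505]]
[[-0.6435820868925431, 0.19734680948228828, 1.9747862718374498, 2.3698528258546643e-05, 0.9699940811226214, 1.46041456751647], [479.8562508680718, -330.8187248670847, 179.0559790194827], [-3.030394017991922, 0.8276264149558726, 0.0007692932024950365]]
[[-0.6436021047846108, 0.4630800246429822, 2.0204298992921927, 2.4229110390259394e-05, 0.6579932075316735, 1.4554946315519848], [480.08076051629547, -331.0035104113427, 4.422621352961481], [3.0325990493092534, -0.8202594208033314, 0.00013923901848496135]]
[[-0.6435620595433903, 0.4632208282561614, 2.0204265676002704, 1.4734061147780885e-05, 0.6579536751360919, 1.4554586524235857], [480.06936484937154, -330.96799716887415, 4.341703992160786
[... 879 characters left out ...]
471208661647714, 5.6209484079293066e-05, 1.0095958713388729, 1.4566473018139163], [487.11115385312496, -335.180850469568, 201.41604288390414], [3.031749900377429, -0.819534349857826, 0.004256127106672961]]
[[-0.7618038169919507, -0.10222600444100231, 2.341261550694369, 0.6605111974070946, 0.3080633442169618, 0.7502486075922672], [470.41006049368764, -338.5281533572737, 223.21989215383573], [2.7482357315431893, -0.723256412992914, 0.98248165306102]]
[[-0.8275635734163252, -0.06764745343390251, 2.4734744018947716, 1.9448558809663141, 0.41068922169446687, -0.5614359639078743], [476.9805709953745, -317.958954877575, 215.6878388282444], [2.628386480269704, -0.652300665398532, 1.3841567117120905]]
```

```bash
cat > kin.py <<'E'
from h import *
from scipy.optimize import least_squares
LO=np.array([-2.77,-.74,0,-1.06,.31,-3.08]);HI=np.array([2.77,2.19,2.66,4.2,2.87,3.08])
D=[eval(l) for l in open("log.txt")]
Rz=lambda a:R.from_euler("z",a);Ry=lambda a:R.from_euler("y",a)
def fk(k,q):
    e,a1,d1,L1,o,L2,L3,c=k
    W=Rz(q[0])*Ry(q[1]); F=W*Ry(q[2]); T=F*Rz(q[3])*Ry(q[4])*Rz(q[5]+c)
    return Rz(q[0]).apply([a1,e,d1])+W.apply([0,0,L1])+F.apply([o,0,L2])+T.apply([0,0,L3]),T
def res(k): 
    o=[]
    for q,p,rv in D:
        P,T=fk(k,q); o+=list(P-p)+list(300*(T.inv()*R.from_rotvec(rv)).as_rotvec())
    return o
best=min((least_squares(res,[23,a,500,600,0,b,200,c]) for c in (0,1.57,3.14,-1.57) for a in (0,150) for b in (400,600)),key=lambda s:s.cost)
k=best.x
def ik(p,rv,q0):
    f=lambda q:np.r_[(fk(k,q)[0]-p)/100,(fk(k,q)[1].inv()*R.from_rotvec(rv)).as_rotvec()*3]
    s=least_squares(f,np.clip(q0,LO+.01,HI-.01),bounds=(LO,HI)); return s.x,np.sqrt(2*s.cost)
if __name__=="__main__":
    print(k.round(1),best.cost, np.abs(res(k)).max())
    c=np.array([433.2,364.1]);yw=.729;u=np.array([np.cos(yw),np.sin(yw)])
    for th in (0,.3,.5,.7,.9):
        for s in (72,36,0,-36):
            o=[]
            for z in (140,215):
                dz=np.r_[u*np.cos(th),-np.sin(th)]          # tool z
                p=np.r_[c+s*u,z]+dz*(5+31)                   # reported TCP
                for q4 in (0,3.14):
                    q,e=ik(p,down(yw,np.pi/2-th),[.7,.2,2.2,q4,.6,1.5 if q4==0 else -1.6]); o.append((round(e,3),q.round(2).tolist()) if e<.02 else "-")
            print(th,s,o)
E
python3 kin.py
```

```text
[ 23.3   0.  318.1 550.8  41.4 603.9 303.4   1.6] 3.2028071305358926e-21 3.115019353572279e-11
0 72 [(np.float64(0.0), [0.62, 0.68, 2.35, 3.03, 1.47, -1.56]), (np.float64(0.0), [0.62, 0.68, 2.35, 3.03, 1.47, -1.56]), (np.float64(0.0), [0.62, 0.47, 2.4, 3.03, 1.31, -1.54]), (np.float64(0.0), [0.62, 0.47, 2.4, 3.03, 1.31, -1.54])]
0 36 [(np.float64(0.0), [0.61, 0.68, 2.41, 3.02, 1.53, -1.57]), (np.float64(0.0), [0.61, 0.68, 2.41, 3.02, 1.53, -1.57]), (np.float64(0.0), [0.61, 0.45, 2.47, 3.02, 1.35, -1.54]), (np.float64(0.0), [0.61, 0.45, 2.47, 3.02, 1.35, -1.54])]
0 0 [(np.float64(0.0), [0.59, 0.69, 2.47, 3.01, 1.59, -1.57]), (np.float64(0.0), [0.59, 0.69, 2.47, 3.01, 1.59, -1.57]), (np.float64(0.0), [0.59, 0.44, 2.53, 3.0, 1.4, -1.55]), (np.float64(0.0), [0.59, 0.44, 2.53, 3.0, 1.4, -1.55])]
0 -36 [(np.float64(0.0), [0.58, 0.7, 2.53, 2.99, 1.66, -1.58]), (np.float64(0.0), [0.58, 0.7, 2.53, 2.99, 1.66, -1.58]), (np.float64(0.0), [0.58, 0.43, 2.59, 2.99, 1.45, -1.55]), (np.float64(0.0), [0.58, 0.43, 2.59, 2.99, 1.45, -1.55])]
0.3 72 [(np.float64(0.0), [0.62, 0.47, 2.38, 3.02, 0.98, -1.5
[... 1774 characters left out ...]
float64(0.0), [0.59, -0.01, 2.56, 2.89, 0.49, -1.41])]
0.7 72 [(np.float64(0.0), [0.64, 0.28, 2.31, 2.92, 0.32, -1.42]), (np.float64(0.0), [0.64, 0.28, 2.31, 2.92, 0.32, -1.42]), '-', '-']
0.7 36 [(np.float64(0.0), [0.63, 0.23, 2.38, 2.91, 0.35, -1.42]), (np.float64(0.0), [0.63, 0.23, 2.38, 2.91, 0.35, -1.42]), '-', '-']
0.7 0 [(np.float64(0.0), [0.62, 0.19, 2.45, 2.9, 0.37, -1.42]), (np.float64(0.0), [0.62, 0.19, 2.45, 2.9, 0.37, -1.42]), '-', '-']
0.7 -36 [(np.float64(0.0), [0.61, 0.14, 2.51, 2.89, 0.38, -1.41]), (np.float64(0.0), [0.61, 0.14, 2.51, 2.89, 0.38, -1.41]), '-', '-']
0.9 72 ['-', '-', '-', '-']
0.9 36 ['-', '-', '-', '-']
0.9 0 ['-', '-', '-', '-']
0.9 -36 ['-', '-', '-', '-']
```

The kinematic model fits exactly. Placing with the tool horizontal needs the wrist flipped (q4 ≈ π), so I need a sideways cone path for the flip. I'll write a row simulator to check it, and re-measure the grey tile.

```bash
cat >> kin.py <<'E'
MAXV=.7*np.array([1.89,1.89,2.39,3.14,3.14,3.14])*.1
def sim(rows,q=None,verbose=True):  # rows: (count, turn3, shift3)
    q=r.get_state()["joint_positions"] if q is None else np.array(q)
    p,T=fk(k,q); w=0
    for n,t,s in rows:
        for _ in range(n):
            p=p+T.apply(np.array(s)*500); T=T*R.from_rotvec(np.array(t)*np.pi/2)
            q2,e=ik(p,T.as_rotvec(),q); w=max(w,np.max(abs(q2-q)/MAXV)); q=q2
            if e>.003: print("  unreached",e.round(3),q.round(2))
        if verbose: print(" ",n,"q",q.round(2),"p",p.round(0),"rate",w.round(2)); w=0
    return q
def tile(col,c=None,n="top"):
    p,d=r.grab_frame(n); H=hsv(p).astype(int); h,s,v=H[...,0],H[...,1],H[...,2]
    m=dict(green=(abs(h-56)<14)&(s>60)&(s<160),yellow=(abs(h-31)<6)&(s>150),terra=(h<13)&(s>120)&(v>120),grey=(abs(h-109)<12)&(s>35)&(s<90)&(v>80)&(v<190))[col]
    return sorted([(int(a),c.round(0),rect(n,b,12)) for b,c,a in blob(m,amin=100)],key=lambda x:-x[0])[:6],p
E
python3 - <<'E'
from kin import *
for n in ("top","scene"):
  for c in ("grey","terra","yellow","green"):
    L,p=tile(c,n=n)
    for x in L: print(n,c,x)
  cv2.imwrite(f"pics/{n}2.png",p[:,:,::-1])
q=[.65,.2,1.9,0,1.0,1.5]; 
q,e=ik(np.array([447,399,330.]),down(.729),q); print("pre-flip",q.round(2),e)
for sg in (1,-1):
    print(sg); q1=sim([(4,(sg*.0716,0,0),(0,0,0)),(12,(0,.075,-sg*.0362),(0,0,0)),(4,(-sg*.0716,0,0),(0,0,0))],q)
print(go([447,399,330],down(-.53)))
E
```

```text
top grey (728, array([337.,  75.]), (array([1020.9, -408.2], dtype=float32), (np.float32(127.5), np.float32(117.8)), np.float32(1.564)))
top grey (151, array([315., 217.]), (array([ 437.8, -308.6], dtype=float32), (np.float32(61.5), np.float32(50.8)), np.float32(-0.546)))
top grey (139, array([225., 144.]), (array([733. ,  50.3], dtype=float32), (np.float32(75.9), np.float32(39.4)), np.float32(1.412)))
top terra (431, array([288., 185.]), (array([ 563.8, -205.6], dtype=float32), (np.float32(154.0), np.float32(54.3)), np.float32(-0.05)))
top yellow (2508, array([148.,  63.]), (array([1079.4,  372.7], dtype=float32), (np.float32(245.5), np.float32(233.6)), np.float32(1.565)))
top yellow (711, array([273., 241.]), (array([ 340.8, -143.4], dtype=float32), (np.float32(116.1), np.float32(109.7)), np.float32(-0.784)))
top yellow (475, array([259., 186.]), (array([560., -86.], dtype=float32), (np.float32(154.2), np.float32(52.7)), np.float32(-0.003)))
top green (675, array([384., 181.]), (array([ 578.6, -588.9], dtype=float32), (np.float32(117.5), np.float32(107.5)), np.float32(0.702)))
top 
[... 2430 characters left out ...]
93 -0.22  2.27 -1.06  0.58  2.78]
  unreached 0.966 [ 0.89 -0.27  2.3  -1.06  0.5   2.79]
  unreached 1.261 [ 0.83 -0.33  2.34 -1.06  0.39  2.78]
  unreached 1.551 [ 0.78 -0.38  2.37 -1.06  0.31  2.79]
  unreached 1.85 [ 0.78 -0.42  2.38 -1.06  0.31  2.82]
  12 q [ 0.78 -0.42  2.38 -1.06  0.31  2.82] p [447. 399. 330.] rate 0.87
  unreached 1.775 [ 0.81 -0.43  2.39 -1.06  0.31  2.8 ]
  unreached 1.745 [ 0.83 -0.44  2.39 -1.06  0.31  2.77]
  unreached 1.762 [ 0.85 -0.45  2.4  -1.06  0.31  2.74]
  unreached 1.825 [ 0.87 -0.46  2.4  -1.06  0.31  2.72]
  4 q [ 0.87 -0.46  2.4  -1.06  0.31  2.72] p [447. 399. 330.] rate 0.17
(array([-0.3115, -1.2964, -0.5845]), array([-0.092 , -0.5997,  0.0265]))
```

The path with the positive sign works if I slow it down. Next I simulate coming back to tool-down over the grey tile's far end at (449,−316), with yaw −0.545.

Run:
```python
from kin import *
s,t=go([448.6,-315.6,150],down(-.545)); print(s,t)
for n in (12,16): q=sim([(n,t/n,(0,0,0))])
```

```text
[-0.1421  0.0316  0.0318] [-0.0965 -0.599   0.0353]
  12 q [-0.63  0.14  1.97 -0.    1.04  1.49] p [ 478. -320.  218.] rate 1.72
  16 q [-0.63  0.14  1.97 -0.    1.04  1.49] p [ 478. -320.  218.] rate 1.34
```

Request:
play_rows(targets=[-0.004,-0.025,0.0015,0,0,0,0,-0.004,-0.025,0.0015,0,0,0,0,-0.004,-0.025,0.0015,0,0,0,0,-0.004,-0.025,0.0015,0,0,0,0,-0.004,-0.025,0.0015,0,0,0,0,-0.004,-0.025,0.0015,0,0,0,0,-0.004,-0.025,0.0015,0,0,0,0,-0.004,-0.025,0.0015,0,0,0,0])

```text
clock: 11.35
position: [477.7, -319.9, 218.2]
ee_rot: [2.826, -0.734, 0.95]
contact_force: [0.3, -0.2, -0.0]
width: 91.1
gripper_force: 0.0
```

Request:
play_rows(targets=[-0.004,-0.025,0.0015,0,0,0,0,-0.004,-0.025,0.0015,0,0,0,0,-0.008,-0.05,0.003,0,0,0,0,-0.008,-0.05,0.003,0,0,0,0,-0.008,-0.05,0.003,0,0,0,0,-0.008,-0.05,0.003,0,0,0,0,-0.008,-0.05,0.003,0,0,0,0,-0.008,-0.05,0.003,0,0,0,0])

```text
clock: 12.15
position: [477.8, -320.2, 218.5]
ee_rot: [3.015, -0.839, 0.117]
contact_force: [-0.6, 1.1, 0.5]
width: 91.3
gripper_force: 0.0
```

Run:
```python
from kin import *
st(); print(go([448.6,-315.6,-27],down(-.545)))
```

```text
t 12.15 q [-0.641  0.1    2.009  0.022  0.959  1.461] p [ 477.8 -320.2  218.5] F [-0.6  1.1  0.5] w 91.3 g 0.0
(array([-0.0912,  0.0275,  0.4853]), array([-0.0069, -0.0476,  0.0015]))
```

Request:
play_rows(targets=[-0.007,-0.0476,0.0015,0,0,0,0,0,0,0,-0.055,0.0225,0,0,0,0,0,0,0,0.08,0,0,0,0,0,0,0.09,0,0,0,0,0,0,0.09,0,0,0,0,0,0,0.09,0,0,0,0,0,0,0.09,0,0,0,0,0,0,0.04,0])

```text
clock: 12.95
position: [447.5, -313.8, -25.6]
ee_rot: [-3.024, 0.844, 0.001]
contact_force: [-0.2, 0.1, 0.6]
width: 91.3
gripper_force: 0.0
```

Request:
play_rows(targets=[0,0,0,0,0,0.012,0,0,0,0,0,0,0,0])

```text
clock: 13.15
position: [449.1, -314.9, -28.3]
ee_rot: [-3.025, 0.843, -0.003]
contact_force: [0.5, 0.2, -0.5]
width: 91.3
gripper_force: 0.0
```

Run:
```python
from kin import *
st(); print(go([448.6,-315.6,-27],down(-.545)))
```

```text
t 13.15 q [-0.655  0.484  2.087  0.004  0.569  1.456] p [ 449.1 -314.9  -28.3] F [ 0.5  0.2 -0.5] w 91.3 g 0.0
(array([-0.0002,  0.0018, -0.0027]), array([-0.0013, -0.001 ,  0.0007]))
```

Request:
play_rows(targets=[0,0,0,0,0,0.004,0,0,0,0,0,0,0,0])

```text
clock: 13.35
position: [450.0, -315.4, -28.9]
ee_rot: [-3.025, 0.843, -0.008]
contact_force: [-0.1, -0.2, 0.8]
width: 91.1
gripper_force: 0.0
```

Request:
play_rows(targets=[0,0,0,0,0,0.002,0,0,0,0,0,0,0,0])

```text
clock: 13.55
position: [449.5, -315.0, -30.6]
ee_rot: [-3.025, 0.843, -0.006]
contact_force: [0.7, 0.3, -1.6]
width: 91.6
gripper_force: 0.0
```

Request:
play_rows(targets=[0,0,0,0,0,0.002,0,0,0,0,0,0,0,0])

```text
clock: 13.75
position: [449.2, -314.8, -32.1]
ee_rot: [-3.025, 0.843, -0.005]
contact_force: [0.7, -0.5, -0.4]
width: 91.5
gripper_force: 0.0
```

Request:
play_rows(targets=[0,0,0,0,0,0,1,0,0,0,0,0,0,1,0,0,0,0,0,0,1,0,0,0,0,0,0,1,0,0,0,0,0,0,1,0,0,0,0,0,0,1,0,0,0,0,0,0,1,0,0,0,0,0,0,1], force=45)

```text
clock: 14.55
position: [449.2, -314.8, -32.2]
ee_rot: [-3.025, 0.843, -0.004]
contact_force: [-0.5, 0.1, -0.7]
width: 49.5
gripper_force: 45.0
```

Run:
```python
from kin import *
st(); A=R.from_rotvec(r.get_state()["ee_rot"])
# lift to z=330, then move to (447,399,330), then yaw
print(A.inv().apply([447-449.2,399+314.8,362])/500)
q=sim([(8,(0,0,0),(0,0,-.09)),(17,(0,0,0),A.inv().apply([-2.2/17,713.8/17,0])/500),(10,(0,0,-.0811),(0,0,0))])
print(go([447,399,330],down(.729)))
sim([(4,(.0716,0,0),(0,0,0)),(16,(0,.0563,-.0272),(0,0,0)),(6,(-.0477,0,0),(0,0,0))],q)
```

```text
t 14.55 q [-0.655  0.491  2.087  0.005  0.562  1.455] p [ 449.2 -314.8  -32.2] F [-0.5  0.1 -0.7] w 49.5 g 45.0
[-0.74065683 -1.2212303  -0.72267638]
  8 q [-0.66 -0.02  1.92  0.    1.23  1.46] p [ 448. -315.  328.] rate 0.64
  17 q [ 0.69  0.07  1.83 -0.    1.24  2.81] p [446. 399. 328.] rate 0.71
  10 q [ 0.69  0.07  1.83 -0.    1.24  1.53] p [446. 399. 328.] rate 0.58
(array([-0.7406, -1.2212, -0.723 ]), array([-4.000e-04, -2.200e-03, -8.102e-01]))
  4 q [0.47 0.12 1.83 0.45 1.33 1.18] p [446. 399. 328.] rate 0.54
  16 q [ 0.28  0.13  2.46  2.16  1.25 -1.13] p [446. 399. 328.] rate 0.93
  6 q [ 0.65  0.04  2.57  3.05  1.05 -1.52] p [446. 399. 328.] rate 0.79
```

Request:
play_rows(targets=[0,0,0,0,0,-0.03,1,0,0,0,0,0,-0.09,1,0,0,0,0,0,-0.09,1,0,0,0,0,0,-0.09,1,0,0,0,0,0,-0.09,1,0,0,0,0,0,-0.1,1,0,0,0,0,0,-0.1,1,0,0,0,0,0,-0.1,1])

```text
clock: 15.35
position: [447.3, -314.5, 316.0]
ee_rot: [-3.025, 0.843, -0.006]
contact_force: [1.7, 0.1, -2.1]
width: 49.5
gripper_force: 45.0
```

Request:
play_rows(targets=[0,0,0,-0.0436,-0.0718,0,1,0,0,0,-0.0436,-0.0718,0,1,0,0,0,-0.0436,-0.0718,0,1,0,0,0,-0.0436,-0.0718,0,1,0,0,0,-0.0436,-0.0718,0,1,0,0,0,-0.0436,-0.0718,0,1,0,0,0,-0.0436,-0.0718,0,1,0,0,0,-0.0436,-0.0718,0,1])

```text
clock: 16.15
position: [446.5, 22.5, 314.0]
ee_rot: [-3.024, 0.843, -0.006]
contact_force: [0.4, -0.7, -1.3]
width: 49.7
gripper_force: 45.0
```

Request:
play_rows(targets=[0,0,0,-0.0436,-0.0718,0,1,0,0,0,-0.0436,-0.0718,0,1,0,0,0,-0.0436,-0.0718,0,1,0,0,0,-0.0436,-0.0718,0,1,0,0,0,-0.0436,-0.0718,0,1,0,0,0,-0.0436,-0.0718,0,1,0,0,0,-0.0436,-0.0718,0,1,0,0,0,-0.0436,-0.0718,0,1])

```text
clock: 16.95
position: [445.9, 358.4, 314.4]
ee_rot: [-3.024, 0.843, -0.005]
contact_force: [0.1, -0.1, -0.6]
width: 49.7
gripper_force: 45.0
```

Request:
play_rows(targets=[0,0,0,-0.04,-0.07,0,1,0,0,-0.09,0,0,0,1,0,0,-0.09,0,0,0,1,0,0,-0.09,0,0,0,1,0,0,-0.09,0,0,0,1,0,0,-0.09,0,0,0,1,0,0,-0.09,0,0,0,1,0,0,-0.09,0,0,0,1])

```text
clock: 17.75
position: [447.2, 396.9, 314.4]
ee_rot: [-3.062, -0.704, -0.006]
contact_force: [-0.9, 0.1, -1.5]
width: 49.5
gripper_force: 45.0
```

Run:
```python
from kin import *
st(); s,t=go([447,399,330],down(.729)); print(s,t)
q=sim([(2,t/2,(0,0,0)),(4,(.0716,0,0),(0,0,0)),(16,(0,.0563,-.0272),(0,0,0)),(6,(-.0477,0,0),(0,0,0))])
```

```text
t 17.75 q [ 6.870e-01  8.200e-02  1.845e+00 -1.000e-03  1.211e+00  1.807e+00] p [447.2 396.9 314.4] F [-0.9  0.1 -1.5] w 49.5 g 45.0
[ 0.0015 -0.004  -0.0312] [ 0.0006 -0.0022 -0.1765]
  2 q [ 0.69  0.08  1.84 -0.    1.21  1.53] p [447. 397. 314.] rate 0.63
  4 q [0.47 0.13 1.84 0.45 1.31 1.16] p [447. 397. 314.] rate 0.54
  16 q [ 0.27  0.17  2.46  2.17  1.27 -1.16] p [447. 397. 314.] rate 0.93
  6 q [ 0.64  0.09  2.57  3.04  1.09 -1.53] p [447. 397. 314.] rate 0.77
```

Request:
play_rows(targets=[0,0,-0.088,0,0,0,1,0,0,-0.088,0,0,0,1,0.0716,0,0,0,0,0,1,0.0716,0,0,0,0,0,1,0.0716,0,0,0,0,0,1,0.0716,0,0,0,0,0,1,0,0.0563,-0.0272,0,0,0,1,0,0.0563,-0.0272,0,0,0,1])

```text
clock: 18.55
position: [448.2, 396.6, 313.9]
ee_rot: [-2.459, -0.994, -0.039]
contact_force: [-0.0, -0.7, -1.2]
width: 49.3
gripper_force: 45.0
```

Request:
play_rows(targets=[0,0.0563,-0.0272,0,0,0,1,0,0.0563,-0.0272,0,0,0,1,0,0.0563,-0.0272,0,0,0,1,0,0.0563,-0.0272,0,0,0,1,0,0.0563,-0.0272,0,0,0,1,0,0.0563,-0.0272,0,0,0,1,0,0.0563,-0.0272,0,0,0,1])

```text
clock: 19.25
position: [447.3, 397.0, 314.8]
ee_rot: [-2.057, -1.047, -0.842]
contact_force: [-0.2, 0.5, -1.4]
width: 49.3
gripper_force: 45.0
```

Request:
play_rows(targets=[0,0.0563,-0.0272,0,0,0,1,0,0.0563,-0.0272,0,0,0,1,0,0.0563,-0.0272,0,0,0,1,0,0.0563,-0.0272,0,0,0,1,0,0.0563,-0.0272,0,0,0,1,0,0.0563,-0.0272,0,0,0,1,0,0.0563,-0.0272,0,0,0,1])

```text
clock: 19.95
position: [447.6, 396.8, 315.1]
ee_rot: [-1.488, -0.994, -1.507]
contact_force: [0.4, -0.4, -1.0]
width: 50.0
gripper_force: 45.0
```

Request:
play_rows(targets=[-0.0477,0,0,0,0,0,1,-0.0477,0,0,0,0,0,1,-0.0477,0,0,0,0,0,1,-0.0477,0,0,0,0,0,1,-0.0477,0,0,0,0,0,1,-0.0477,0,0,0,0,0,1,0,0,0,0,0,0,1])

```text
clock: 20.65
position: [446.5, 398.2, 314.7]
ee_rot: [-1.794, -0.68, -1.806]
contact_force: [-0.6, 1.1, -1.4]
width: 49.5
gripper_force: 45.0
```

Run:
```python
from kin import *
st(); s,t=go([447,399,330],down(.729,np.pi/2)); print(s,t)
o=[]
for n,(a,b,c,e) in dict(scene=(310,60,430,220),top=(90,140,210,300)).items():
    p,d=r.grab_frame(n); np.save(n+"3.npy",d); cv2.imwrite(f"pics/{n}3.png",p[:,:,::-1]); o.append(cv2.resize(p[b:e,a:c,::-1],None,fx=3.3,fy=3.3))
cv2.imwrite("pics/c3.png",np.hstack(o))
```

```text
t 20.65 q [ 0.654  0.09   2.567  3.063  1.094 -1.536] p [446.5 398.2 314.7] F [-0.6  1.1 -1.4] w 49.5 g 45.0
[ 0.0307 -0.0005  0.0021] [ 0.0035 -0.0037  0.0009]
```

View pics/c3.png

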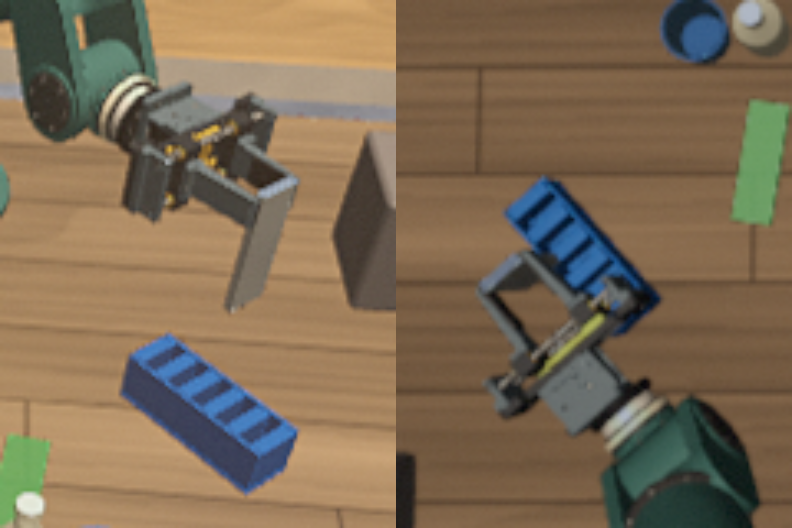

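The flip worked. The tile hangs vertical in the gripper, at scene crop (260,245), above the rack at (210,410). Now I'll measure the held tile against the rack slots with depth.

```bash
cat >> kin.py <<'E'
C=np.array([433.2,364.1]);YW=.729;U=np.array([np.cos(YW),np.sin(YW)]);V=np.array([-U[1],U[0]])
def held(): # held tile's far face plane (scene camera) in rack coordinates relative to rack centre; tile centre estimate
    s=r.get_state(); T=R.from_rotvec(s["ee_rot"]); tip=s["position"]-T.apply([0,0,33])
    p,d=r.grab_frame("scene"); W=cloud("scene",d); Q=np.stack([(W[...,:2]-C)@U,(W[...,:2]-C)@V,W[...,2]],-1)
    t=np.r_[(tip[:2]-C)@U,(tip[:2]-C)@V,tip[2]]; E=Q-t
    m=(d>0)&(abs(E[...,0])<25)&(abs(E[...,1])<40)&(E[...,2]<30)&(E[...,2]>-170)
    m=cv2.erode(m.astype(np.uint8),np.ones((3,3)))>0
    P=Q[m]; lo=P[P[:,2]<t[2]-22]                       # below the fingers: tile only
    A=np.c_[lo[:,2]-t[2]+70,np.ones(len(lo))]; f=np.linalg.lstsq(A,lo[:,0],rcond=None)[0]
    g=np.linalg.lstsq(np.c_[lo[:,1]-t[1],np.ones(len(lo))],lo[:,0],rcond=None)[0]
    zb=np.percentile(lo[:,2],1); yl,yh=np.percentile(lo[:,1],[2,98])
    print("tip rack",t.round(1),"face x at -70:",f[1].round(1),"lean dx/dz",f[0].round(3),"yaw",g[0].round(3),"n",len(lo),"y",yl.round(1),yh.round(1),"zlow",zb.round(1),"ztop",P[:,2].max().round(1))
E
python3 - <<'E'
from kin import *
held()
# rack from scene depth
p,d=r.grab_frame("scene"); W=cloud("scene",d); m=(W[...,2]>60)&(W[...,2]<72)&(abs((W[...,:2]-C)@U)<112)&(abs((W[...,:2]-C)@V)<45)
print("scene rack",cv2.minAreaRect(W[m][:,:2].astype(np.float32)),m.sum())
p0=cv2.imread("pics/top0.png")[:,:,::-1]; W=cloud("top",np.load("top0.npy")); Q=np.stack([(W[...,:2]-C)@U,(W[...,:2]-C)@V],-1)
# slots: profile of brightness along rack x on plane z=66 (top camera, rack y within 20)
G=cv2.cvtColor(p0.copy(),cv2.COLOR_RGB2GRAY).astype(np.float32)
K,M,t=cam("top"); 
for nm,G in (("top",G),("scene",cv2.cvtColor(cv2.imread("pics/scene0.png"),cv2.COLOR_BGR2GRAY).astype(np.float32))):
    K,M,t=cam(nm); xs=np.arange(-104,105,2); pr=[]
    for x in xs:
        P=np.array([np.r_[C+x*U+y*V,66] for y in range(-18,19,3)])@M.T+t; uv=(P@K.T); uv=(uv[:,:2]/uv[:,2:]).astype(np.float32)
        pr.append(cv2.remap(G,uv[:,0].reshape(1,-1),uv[:,1].reshape(1,-1),cv2.INTER_LINEAR).mean())
    print(nm,[(int(x),int(v)) for x,v in zip(xs,pr)])
E
```

```text
tip rack [ -0.   16.3 314.3] face x at -70: 1.3 lean dx/dz -0.001 yaw 0.043 n 186 y -12.1 30.4 zlow 192.9 ztop 336.6
scene rack ((441.17608642578125, 363.68695068359375), (200.0807647705078, 74.40599822998047), 42.87200164794922) 448
top [(-104, 54), (-102, 38), (-100, 39), (-98, 57), (-96, 79), (-94, 95), (-92, 101), (-90, 103), (-88, 102), (-86, 102), (-84, 100), (-82, 97), (-80, 93), (-78, 91), (-76, 92), (-74, 91), (-72, 83), (-70, 67), (-68, 47), (-66, 33), (-64, 38), (-62, 57), (-60, 80), (-58, 95), (-56, 102), (-54, 102), (-52, 102), (-50, 101), (-48, 99), (-46, 94), (-44, 89), (-42, 88), (-40, 89), (-38, 85), (-36, 73), (-34, 54), (-32, 35), (-30, 28), (-28, 36), (-26, 57), (-24, 80), (-22, 95), (-20, 102), (-18, 103), (-16, 102), (-14, 102), (-12, 99), (-10, 95), (-8, 90), (-6, 87), (-4, 85), (-2, 78), (0, 63), (2, 42), (4, 28), (6, 25), (8, 37), (10, 59), (12, 81), (14, 95), (16, 102), (18, 102), (20, 102), (22, 101), (24, 98), (26, 93), (28, 88), (30, 84), (32, 79), (34, 69), (36, 51), (38, 35), (40, 25), (42, 24), (44, 36), (46, 58), (48, 81), (50, 96), (52, 101), (54, 10
[... 727 characters left out ...]
, (-26, 72), (-24, 83), (-22, 97), (-20, 109), (-18, 116), (-16, 117), (-14, 117), (-12, 117), (-10, 118), (-8, 115), (-6, 107), (-4, 94), (-2, 80), (0, 72), (2, 71), (4, 70), (6, 68), (8, 66), (10, 70), (12, 81), (14, 96), (16, 109), (18, 116), (20, 116), (22, 116), (24, 118), (26, 118), (28, 115), (30, 106), (32, 93), (34, 78), (36, 71), (38, 69), (40, 69), (42, 68), (44, 66), (46, 69), (48, 82), (50, 98), (52, 110), (54, 117), (56, 117), (58, 116), (60, 117), (62, 118), (64, 115), (66, 106), (68, 92), (70, 78), (72, 72), (74, 70), (76, 69), (78, 68), (80, 67), (82, 68), (84, 80), (86, 98), (88, 111), (90, 116), (92, 116), (94, 116), (96, 117), (98, 118), (100, 116), (102, 106), (104, 90)]
```

```bash
cat >> kin.py <<'E'
def prof(nm,img,pts): # pts: list of lists of rack-frame points; mean colour-gray per list
    K,M,t=cam(nm); G=img.astype(np.float32); o=[]
    for L in pts:
        L=np.array(L,float); P=np.c_[C+L[:,:1]*U+L[:,1:2]*V,L[:,2]]@M.T+t; uv=P@K.T; uv=(uv[:,:2]/uv[:,2:]).astype(np.float32)
        o.append(cv2.remap(G,uv[:,0].reshape(1,-1),uv[:,1].reshape(1,-1),cv2.INTER_LINEAR).mean())
    return np.array(o)
E
python3 - <<'E'
from kin import *
sat=lambda f:hsv(cv2.imread(f)[:,:,::-1].copy())[...,1]
ys=np.arange(-50,51,2)
for nm in ("top","scene"):
    S=sat(f"pics/{nm}0.png")
    print(nm,"rack y",list(zip(ys.tolist(),prof(nm,S,[[(x+s,y,66) for x in (-50,-14,22,58) for s in (2,4,6)] for y in ys]).astype(int).tolist())))
S=sat("pics/scene3.png"); 
for z0 in (210,240,270): print("tile",z0,list(zip(ys.tolist(),prof("scene",S,[[(1.3,y,z) for z in range(z0,z0+20,3)] for y in ys]).astype(int).tolist())))
zs=np.arange(170,350,3); print("tile z",list(zip(zs.tolist(),prof("scene",S,[[(1.3,y,z) for y in (5,8,11,14,17)] for z in zs]).astype(int).tolist())))
E
```

```text
top rack y [(-50, 106), (-48, 98), (-46, 81), (-44, 97), (-42, 167), (-40, 215), (-38, 220), (-36, 209), (-34, 198), (-32, 191), (-30, 187), (-28, 182), (-26, 178), (-24, 177), (-22, 177), (-20, 177), (-18, 178), (-16, 179), (-14, 179), (-12, 179), (-10, 179), (-8, 179), (-6, 179), (-4, 178), (-2, 179), (0, 179), (2, 179), (4, 179), (6, 178), (8, 179), (10, 179), (12, 180), (14, 181), (16, 182), (18, 184), (20, 187), (22, 193), (24, 198), (26, 184), (28, 150), (30, 109), (32, 91), (34, 100), (36, 109), (38, 111), (40, 111), (42, 110), (44, 109), (46, 109), (48, 109), (50, 108)]
scene rack y [(-50, 77), (-48, 76), (-46, 73), (-44, 68), (-42, 66), (-40, 82), (-38, 112), (-36, 137), (-34, 149), (-32, 154), (-30, 156), (-28, 157), (-26, 157), (-24, 158), (-22, 158), (-20, 158), (-18, 158), (-16, 159), (-14, 160), (-12, 159), (-10, 159), (-8, 160), (-6, 159), (-4, 159), (-2, 159), (0, 159), (2, 160), (4, 160), (6, 160), (8, 159), (10, 160), (12, 160), (14, 161), (16, 163), (18, 164), (20, 164), (22, 162), (24, 155), (26, 132), (28, 97), (30, 74), (32, 78), (34, 99), (36, 115), (38, 116), 
[... 1693 characters left out ...]
109), (48, 110), (50, 111)]
tile z [(170, 111), (173, 111), (176, 111), (179, 111), (182, 103), (185, 86), (188, 67), (191, 51), (194, 45), (197, 47), (200, 48), (203, 49), (206, 51), (209, 50), (212, 49), (215, 49), (218, 49), (221, 49), (224, 50), (227, 51), (230, 51), (233, 52), (236, 50), (239, 48), (242, 49), (245, 50), (248, 49), (251, 49), (254, 49), (257, 48), (260, 47), (263, 48), (266, 49), (269, 50), (272, 50), (275, 50), (278, 49), (281, 49), (284, 48), (287, 48), (290, 48), (293, 49), (296, 48), (299, 47), (302, 48), (305, 49), (308, 49), (311, 50), (314, 49), (317, 48), (320, 49), (323, 53), (326, 56), (329, 45), (332, 32), (335, 28), (338, 34), (341, 34), (344, 32), (347, 29)]
```

Run:
```python
from kin import *
for n in ("top","scene"):
    K,M,t=cam(n); o=-M.T@t; print(n,o.round(0),"rack frame",((o[:2]-C)@U).round(0),((o[:2]-C)@V).round(0))
d=np.load("scene3.npy"); W=cloud("scene",d); Q=np.stack([(W[...,:2]-C)@U,(W[...,:2]-C)@V,W[...,2]],-1)
p=cv2.imread("pics/scene3.png"); 
for v in (128,136,144):
    print(v,[(u,*Q[v,u].round(0).astype(int).tolist(),int(p[v,u].mean())) for u in range(374,402)])
```

```text
top [ 416. -101. 1880.] rack frame -323.0 -336.0
scene [1597.   25. 1153.] rack frame 642.0 -1028.0
128 [(374, -258, 300, 1, 138), (375, -258, 307, -2, 140), (376, -254, 309, 0, 140), (377, -252, 314, -1, 138), (378, -252, 321, -4, 139), (379, -246, 321, -1, 141), (380, -244, 325, -1, 143), (381, -240, 326, 1, 133), (382, -11, -20, 298, 124), (383, -7, -20, 300, 101), (384, -6, -16, 299, 73), (385, -2, -17, 302, 74), (386, 1, -15, 303, 67), (387, 3, -13, 303, 105), (388, 1, -4, 298, 112), (389, 4, -2, 299, 115), (390, 1, 8, 293, 114), (391, 0, 15, 289, 113), (392, 0, 21, 286, 115), (393, 2, 24, 286, 115), (394, 2, 30, 283, 112), (395, 1, 38, 279, 111), (396, -198, 375, 6, 138), (397, -201, 390, -3, 140), (398, -198, 393, -3, 140), (399, -195, 395, -2, 140), (400, -189, 393, 3, 140), (401, -190, 403, -2, 141)]
136 [(374, -216, 255, 4, 134), (375, -223, 272, -8, 135), (376, -215, 268, -2, 136), (377, -213, 271, -2, 137), (378, -210, 274, -1, 135), (379, -211, 284, -7, 136), (380, -207, 286, -5, 139), (381, -204, 288, -3, 142), (382, -10, -9, 259, 103), (383, -6, -9, 262, 83), (384, 642
[... 467 characters left out ...]
8, 0, 138), (375, -179, 222, 0, 140), (376, -176, 225, 0, 139), (377, -178, 235, -6, 137), (378, -174, 237, -5, 138), (379, -169, 237, -1, 135), (380, -7, -11, 227, 95), (381, -4, -9, 228, 85), (382, 1, -12, 233, 91), (383, 2, -7, 232, 109), (384, 2, -1, 228, 109), (385, 2, 5, 225, 112), (386, 3, 10, 224, 111), (387, 3, 16, 221, 109), (388, 3, 22, 218, 110), (389, 1, 31, 213, 109), (390, 2, 36, 210, 113), (391, -138, 277, 1, 122), (392, -139, 286, -4, 119), (393, -132, 282, 3, 119), (394, -133, 291, -2, 119), (395, -129, 292, 0, 118), (396, -126, 295, 0, 117), (397, -124, 299, -1, 119), (398, -126, 311, -7, 120), (399, -122, 312, -5, 122), (400, -117, 310, -1, 121), (401, -113, 311, 1, 121)]
```

Scene camera is on the rack's −y side. Across face and side, the held tile is centred at rack y≈14.8, x≈−4.4. The rack itself is centred at (+4,−5) of my first estimate in both views. I'll shift over slot 0 and descend to just above it.

Request:
play_rows(targets=[0.0035,-0.0037,0.0009,0,0,0,1,0,0,0,0,0.01,0.04,1,0,0,0,0,0.01,0.04,1,0,0,0,0,0.01,0.04,1,0,0,0,0,0.01,0.04,1,0,0,0,-0.04,0,0,1,0,0,0,-0.08,0,0,1,0,0,0,-0.06,0,0,1])

```text
clock: 21.65
position: [521.2, 434.7, 222.2]
ee_rot: [-1.799, -0.686, -1.796]
contact_force: [1.0, 0.7, -1.1]
width: 49.8
gripper_force: 45.0
```

Request:
play_rows(targets=[0,0,0,-0.03,0,0,1,0,0,0,0,0,0,1,0,0,0,0,0,0,1])

```text
clock: 21.95
position: [521.1, 435.1, 208.5]
ee_rot: [-1.8, -0.686, -1.795]
contact_force: [-0.5, -0.2, -1.6]
width: 49.7
gripper_force: 45.0
```

```bash
cat >> kin.py <<'E'
C=C+3.8*U-5*V   # refined rack centre
E
python3 - <<'E'
from kin import *
held(); st(); s=r.get_state()
tip=s["position"]-R.from_rotvec(s["ee_rot"]).apply([0,0,33])
print(go(s["position"],down(YW,np.pi/2))[1])
p,d=r.grab_frame("scene"); cv2.imwrite("pics/scene4.png",p[:,:,::-1]); pt,_=r.grab_frame("top"); cv2.imwrite("pics/top4.png",pt[:,:,::-1])
cv2.imwrite("pics/c4.png",np.hstack([cv2.resize(a[b:b+60,c:c+66,::-1],None,fx=6,fy=6,interpolation=cv2.INTER_CUBIC) for a,b,c in ((p,150,340),(pt,180,115))]))
E
```

```text
tip rack [ 76.   -0.6 208.6] face x at -70: 77.7 lean dx/dz -0.044 yaw 0.095 n 275 y -32.8 27.6 zlow 47.2 ztop 230.9
t 22.0 q [ 0.608  0.491  2.39   3.017  1.311 -1.539] p [521.1 435.2 209.3] F [-1.1  0.3 -1.7] w 49.3 g 45.0
[0.0005 0.0007 0.0001]
```

View pics/c4.png

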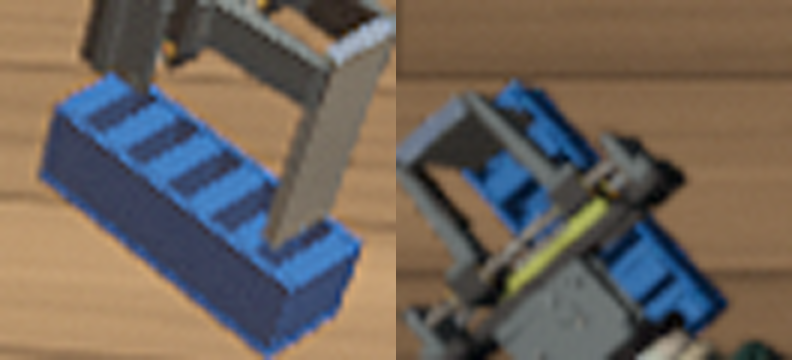

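The tile's lower end at scene crop (285,235) is over slot 0, the rightmost slot. I'll lower it gently and watch the force.

Request:
play_rows(targets=[0,0,0,-0.015,-0.002,0,1,0,0,0,-0.015,0,0,1,0,0,0,-0.01,0,0,1,0,0,0,0,0,0,1])

```text
clock: 22.5
position: [519.7, 436.1, 187.2]
ee_rot: [-1.801, -0.687, -1.794]
contact_force: [-0.4, -0.6, -2.5]
width: 49.2
gripper_force: 45.0
```

Request:
play_rows(targets=[0,0,0,-0.01,0,0,1,0,0,0,-0.01,0,0,1,0,0,0,0,0,0,1])

```text
clock: 22.8
position: [519.8, 436.0, 177.5]
ee_rot: [-1.8, -0.686, -1.795]
contact_force: [0.2, 0.1, -1.3]
width: 49.7
gripper_force: 45.0
```

Request:
play_rows(targets=[0,0,0,-0.016,0,0,1,0,0,0,-0.016,0,0,1,0,0,0,-0.016,0,0,1,0,0,0,-0.016,0,0,1,0,0,0,-0.008,0,0,1,0,0,0,0,0,0,1])

```text
clock: 23.4
position: [519.7, 435.9, 141.3]
ee_rot: [-1.801, -0.686, -1.795]
contact_force: [0.6, -0.3, -1.7]
width: 49.6
gripper_force: 45.0
```

Request:
play_rows(targets=[0,0,0,-0.006,0,0,1,0,0,0,0,0,0,1])

```text
clock: 23.6
position: [519.8, 436.0, 139.3]
ee_rot: [-1.799, -0.686, -1.796]
contact_force: [0.4, 0.3, -0.7]
width: 49.5
gripper_force: 45.0
```

Request:
play_rows(targets=[0,0,0,-0.004,0,0,1,0,0,0,0,0,0,1])

```text
clock: 23.8
position: [519.8, 436.0, 137.3]
ee_rot: [-1.799, -0.686, -1.796]
contact_force: [0.2, 0.1, -1.1]
width: 49.6
gripper_force: 45.0
```

Request:
play_rows(targets=[0,0,0,-0.004,0,0,1,0,0,0,0,0,0,1])

```text
clock: 24.0
position: [520.1, 436.2, 136.2]
ee_rot: [-1.797, -0.685, -1.798]
contact_force: [-0.7, 0.1, 3.9]
width: 49.8
gripper_force: 45.0
```

Request:
play_rows(targets=[0,0,0,-0.003,0,0,1,0,0,0,0,0,0,1])

```text
clock: 24.2
position: [520.4, 436.5, 136.3]
ee_rot: [-1.793, -0.684, -1.801]
contact_force: [-3.6, -2.8, 15.7]
width: 49.5
gripper_force: 45.0
```

Request:
play_rows(targets=[0,0,0,0,0,0,0,0,0,0,0,0,0,0,0,0,0,0,0,0,0,0,0,0,0,0,0,0,0,0,0,0,0,0,0])

```text
clock: 24.7
position: [519.8, 436.0, 133.7]
ee_rot: [-1.8, -0.686, -1.796]
contact_force: [-0.6, 0.2, 0.4]
width: 86.6
gripper_force: 0.0
```

Run:
```python
from kin import *
st()
# back off 100, raise, then reverse flip
q=sim([(5,(0,0,0),(0,0,-.05)),(4,(0,0,0),(.09,0,0)),(6,(.0477,0,0),(0,0,0)),(16,(0,-.0563,.0272),(0,0,0)),(4,(-.0716,0,0),(0,0,0))])
for nm,pz,yw in (("terra",(563.5,-205.5),-.065),("yellow",(560,-86),0.),("green",(551.4,152.4),-.15)):
    d=np.array([np.cos(yw),np.sin(yw)]); g=np.array(pz)+57*d
    print(nm,g.round(1));
```

```text
t 24.7 q [ 0.611  0.7    2.341  3.024  1.468 -1.559] p [519.8 436.  133.7] F [-0.6  0.2  0.4] w 86.6 g 0.0
  5 q [ 0.55  0.73  2.54  2.96  1.69 -1.59] p [427. 353. 134.] rate 0.25
  4 q [ 0.55  0.01  2.65  2.94  1.09 -1.48] p [427. 353. 314.] rate 1.42
  6 q [ 0.16  0.12  2.52  2.06  1.32 -1.14] p [427. 353. 314.] rate 0.82
  16 q [0.42 0.07 1.92 0.44 1.33 1.12] p [427. 353. 314.] rate 0.86
  4 q [ 0.65  0.01  1.92 -0.    1.21  1.49] p [427. 353. 314.] rate 0.54
terra [ 620.4 -209.2]
yellow [617. -86.]
green [607.8 143.9]
```

It touched the floor (15.7 N), so the tile is seated, and I've released it. Next: retreat, raise and reverse the flip.

Request:
play_rows(targets=[0,0,0,0,0,-0.05,0,0,0,0,0,0,-0.05,0,0,0,0,0,0,-0.05,0,0,0,0,0,0,-0.05,0,0,0,0,0.06,0,0,0,0,0,0,0.06,0,0,0,0,0,0,0.06,0,0,0,0,0,0,0.06,0,0,0])

```text
clock: 25.5
position: [445.2, 369.4, 254.7]
ee_rot: [-1.8, -0.686, -1.795]
contact_force: [0.5, 0.4, -0.0]
width: 90.9
gripper_force: 0.0
```

Request:
play_rows(targets=[0,0,0,0.06,0,0,0,0,0,0,0.06,0,0,0,0.0477,0,0,0,0,0,0,0.0477,0,0,0,0,0,0,0.0477,0,0,0,0,0,0,0.0477,0,0,0,0,0,0,0.0477,0,0,0,0,0,0,0.0477,0,0,0,0,0,0])

```text
clock: 26.3
position: [445.2, 369.3, 313.9]
ee_rot: [-1.493, -0.999, -1.488]
contact_force: [0.4, 0.6, 1.6]
width: 91.3
gripper_force: 0.0
```

Request:
play_rows(targets=[0,-0.0563,0.0272,0,0,0,0,0,-0.0563,0.0272,0,0,0,0,0,-0.0563,0.0272,0,0,0,0,0,-0.0563,0.0272,0,0,0,0,0,-0.0563,0.0272,0,0,0,0,0,-0.0563,0.0272,0,0,0,0,0,-0.0563,0.0272,0,0,0,0,0,-0.0563,0.0272,0,0,0,0])

```text
clock: 27.1
position: [445.3, 369.4, 314.3]
ee_rot: [-2.132, -1.049, -0.716]
contact_force: [-0.3, 0.1, -0.0]
width: 91.1
gripper_force: 0.0
```

Request:
play_rows(targets=[0,-0.0563,0.0272,0,0,0,0,0,-0.0563,0.0272,0,0,0,0,0,-0.0563,0.0272,0,0,0,0,0,-0.0563,0.0272,0,0,0,0,0,-0.0563,0.0272,0,0,0,0,0,-0.0563,0.0272,0,0,0,0,0,-0.0563,0.0272,0,0,0,0,0,-0.0563,0.0272,0,0,0,0])

```text
clock: 27.9
position: [445.3, 369.6, 314.1]
ee_rot: [-2.538, -0.964, 0.23]
contact_force: [-0.5, -0.5, 0.1]
width: 91.4
gripper_force: 0.0
```

Request:
play_rows(targets=[-0.0716,0,0,0,0,0,0,-0.0716,0,0,0,0,0,0,-0.0716,0,0,0,0,0,0,-0.0716,0,0,0,0,0,0,0,0,0,0,0,0,0])

```text
clock: 28.4
position: [444.2, 370.9, 314.2]
ee_rot: [2.931, 1.121, -0.002]
contact_force: [-0.7, -0.2, -0.1]
width: 91.0
gripper_force: 0.0
```

```bash
cat >> kin.py <<'E'
def tiles(cols):
    for c in cols:
        for n in ("top","scene"):
            for a,px,(cc,sz,yw) in tile(c,n=n)[0]:
                if 130<sz[0]<175 and 40<sz[1]<62 and cc[0]<700: print(n,c,px,cc,sz,yw,"grasp",(cc+57*np.array([np.cos(yw),np.sin(yw)])).round(1))
E
python3 - <<'E'
from kin import *
st(); tiles(("green","yellow","terra"))
g=np.array([607.8,143.9]); s,t=go([*g,200],down(-.15)); print(s,t)
p,d=r.grab_frame("scene"); W=cloud("scene",d); cv2.imwrite("pics/scene5.png",p[:,:,::-1])
Q=np.stack([(W[...,:2]-C)@U,(W[...,:2]-C)@V,W[...,2]],-1); m=(abs(Q[...,0])<100)&(abs(Q[...,1])<40)&(Q[...,2]>100)&(Q[...,2]<175)
print(m.sum(),Q[m].min(0).round(0),np.median(Q[m],0).round(0),Q[m].max(0).round(0))
E
```

```text
t 28.4 q [ 0.657  0.051  1.879 -0.003  1.215  1.498] p [444.2 370.9 314.2] F [-0.7 -0.2 -0.1] w 91.0 g 0.0
top green [200. 189.] [551.5 153.1] (np.float32(154.2), np.float32(54.2)) -0.151 grasp [607.9 144.5]
scene green [315. 204.] [556.4 153.4] (np.float32(156.1), np.float32(52.6)) -0.154 grasp [612.7 144.7]
top yellow [259. 186.] [560.  -86.1] (np.float32(154.3), np.float32(52.7)) -0.002 grasp [617.  -86.2]
scene yellow [251. 202.] [564.  -85.4] (np.float32(157.7), np.float32(53.2)) 0.023 grasp [621.  -84.1]
top terra [288. 185.] [ 563.7 -204.6] (np.float32(153.3), np.float32(53.1)) -0.067 grasp [ 620.6 -208.4]
scene terra [218. 203.] [ 570.9 -203.3] (np.float32(158.7), np.float32(54.5)) -0.07 grasp [ 627.8 -207.3]
[-0.0564  0.5522  0.2271] [2.000e-04 2.300e-03 5.581e-01]
146 [ 66. -31. 100.] [ 77.  -9. 138.] [ 84.  27. 161.]
```

Grey is standing in slot 0, with its top at about z = 156 and its x about right. The other tiles haven't moved. Next is green, with the grasp at (608.5,144.3) and yaw −0.151.

Request:
play_rows(targets=[0,0,0,-0.008,0.079,0.032,0,0,0,0,-0.008,0.079,0.032,0,0,0,0,-0.008,0.079,0.032,0,0,0,0,-0.008,0.079,0.032,0,0,0,0,-0.008,0.079,0.032,0,0,0,0,-0.008,0.079,0.032,0,0,0,0,-0.008,0.079,0.032,0,0,0,0.08,0,0,0,0])

```text
clock: 29.55
position: [609.3, 140.5, 199.7]
ee_rot: [3.001, 0.926, -0.008]
contact_force: [-0.9, 0.3, -0.0]
width: 91.3
gripper_force: 0.0
```

Request:
play_rows(targets=[0,0,0.08,0,0,0,0,0,0,0.08,0,0,0,0,0,0,0.08,0,0,0,0,0,0,0.08,0,0,0,0,0,0,0.08,0,0,0,0,0,0,0.08,0,0,0,0,0,0,0,0,0,0,0])

```text
clock: 30.25
position: [608.4, 143.9, 202.0]
ee_rot: [3.131, -0.243, -0.004]
contact_force: [-0.4, 0.4, 0.3]
width: 91.0
gripper_force: 0.0
```

Run:
```python
from kin import *
st(); print(go([608.5,144.3,-31],down(-.151)))
```

```text
t 30.25 q [ 1.950e-01  2.390e-01  1.876e+00 -1.000e-03  1.030e+00  1.922e+00] p [608.4 143.9 202. ] F [-0.4  0.4  0.3] w 91.0 g 0.0
(array([ 0.0011, -0.0017,  0.466 ]), array([ 0.0011,  0.0014, -0.0024]))
```

Request:
play_rows(targets=[0,0,0,0,0,0.09,0,0,0,0,0,0,0.09,0,0,0,0,0,0,0.09,0,0,0,0,0,0,0.09,0,0,0,0,0,0,0.06,0,0,0,0,0,0,0.025,0,0,0,0,0,0,0.015,0,0,0,0,0,0,0,0])

```text
clock: 31.05
position: [608.2, 144.0, -27.6]
ee_rot: [3.131, -0.237, -0.003]
contact_force: [0.2, -0.4, 0.3]
width: 91.2
gripper_force: 0.0
```

Request:
play_rows(targets=[0,0,0,0,0,0.004,0,0,0,0,0,0,0,0])

```text
clock: 31.25
position: [608.7, 144.2, -28.6]
ee_rot: [3.131, -0.237, -0.0]
contact_force: [0.6, 0.1, -0.2]
width: 91.3
gripper_force: 0.0
```

Request:
play_rows(targets=[0,0,0,0,0,0,1,0,0,0,0,0,0,1,0,0,0,0,0,0,1,0,0,0,0,0,0,1,0,0,0,0,0,0,1,0,0,0,0,0,0,1,0,0,0,0,0,0,1,0,0,0,0,0,0,1])

```text
clock: 32.05
position: [607.8, 144.1, -29.8]
ee_rot: [3.131, -0.238, -0.003]
contact_force: [-0.0, 1.0, 0.5]
width: 49.8
gripper_force: 44.9
```

Run:
```python
from kin import *
st(); s=r.get_state(); A=R.from_rotvec(s["ee_rot"]); print(s["position"]); 
d=np.array([447.,399,330])-s["position"]; d[2]=0
print("traverse",(A.inv().apply(d)/500).round(4)); print("up",(330-s["position"][2])/500)
B=R.from_rotvec(down(.729)); print((A.inv()*B).as_rotvec()/(np.pi/2))
```

```text
t 32.05 q [ 0.196  0.569  1.931 -0.002  0.644  1.921] p [607.8 144.1 -29.8] F [-0.   1.   0.5] w 49.8 g 44.9
[607.80823895 144.06357391 -29.84788725]
traverse [-3.950e-01 -4.554e-01 -3.000e-04]
up 0.719695774496162
[ 0.00079268  0.00160034 -0.56070668]
```

Request:
play_rows(targets=[0,0,0,0,0,-0.03,1,0,0,0,0,0,-0.09,1,0,0,0,0,0,-0.1,1,0,0,0,0,0,-0.1,1,0,0,0,0,0,-0.1,1,0,0,0,0,0,-0.1,1,0,0,0,0,0,-0.1,1,0,0,0,0,0,-0.09,1])

```text
clock: 32.85
position: [608.0, 144.6, 328.9]
ee_rot: [3.131, -0.238, -0.0]
contact_force: [1.3, 0.7, -1.3]
width: 49.7
gripper_force: 44.9
```

Request:
play_rows(targets=[0,0,0,-0.0564,-0.065,0,1,0,0,0,-0.0564,-0.065,0,1,0,0,0,-0.0564,-0.065,0,1,0,0,0,-0.0564,-0.065,0,1,0,0,0,-0.0564,-0.065,0,1,0,0,0,-0.0564,-0.065,0,1,0,0,0,-0.0564,-0.065,0,1,0,0,-0.08,0,0,0,1])

```text
clock: 33.65
position: [445.0, 402.3, 325.9]
ee_rot: [3.14, -0.037, -0.003]
contact_force: [1.2, -0.2, -2.4]
width: 49.4
gripper_force: 44.9
```

Request:
play_rows(targets=[0,0,-0.08,0,0,0,1,0,0,-0.08,0,0,0,1,0,0,-0.08,0,0,0,1,0,0,-0.08,0,0,0,1,0,0,-0.08,0,0,0,1,0,0,-0.08,0,0,0,1,0,0,0,0,0,0,1])

```text
clock: 34.35
position: [447.5, 399.1, 325.7]
ee_rot: [2.934, 1.121, -0.004]
contact_force: [-0.5, 0.2, -1.9]
width: 49.2
gripper_force: 44.9
```

Run:
```python
from kin import *
st(); s,t=go([447,399,330],down(.729)); print(s,t)
q=sim([(4,(.0716,0,0),(0,0,0)),(16,(0,.0563,-.0272),(0,0,0)),(6,(-.0477,0,0),(0,0,0))])
```

```text
t 34.35 q [ 0.69   0.079  1.828 -0.     1.237  1.531] p [447.5 399.1 325.7] F [-0.5  0.2 -1.9] w 49.2 g 44.9
[-0.0009 -0.0004 -0.0086] [0.     0.0016 0.0005]
  4 q [0.47 0.13 1.83 0.45 1.33 1.18] p [447. 399. 326.] rate 0.54
  16 q [ 0.28  0.13  2.46  2.16  1.24 -1.13] p [447. 399. 326.] rate 0.93
  6 q [ 0.65  0.05  2.56  3.05  1.04 -1.52] p [447. 399. 326.] rate 0.79
```

Request:
play_rows(targets=[0.0716,0,0,0,0,0,1,0.0716,0,0,0,0,0,1,0.0716,0,0,0,0,0,1,0.0716,0,0,0,0,0,1,0,0.0563,-0.0272,0,0,0,1,0,0.0563,-0.0272,0,0,0,1,0,0.0563,-0.0272,0,0,0,1,0,0.0563,-0.0272,0,0,0,1])

```text
clock: 35.15
position: [447.8, 399.2, 325.7]
ee_rot: [-2.365, -1.021, -0.27]
contact_force: [-0.6, 0.8, -1.6]
width: 49.6
gripper_force: 44.9
```

Request:
play_rows(targets=[0,0.0563,-0.0272,0,0,0,1,0,0.0563,-0.0272,0,0,0,1,0,0.0563,-0.0272,0,0,0,1,0,0.0563,-0.0272,0,0,0,1,0,0.0563,-0.0272,0,0,0,1,0,0.0563,-0.0272,0,0,0,1,0,0.0563,-0.0272,0,0,0,1,0,0.0563,-0.0272,0,0,0,1])

```text
clock: 35.95
position: [447.8, 399.1, 326.1]
ee_rot: [-1.833, -1.035, -1.134]
contact_force: [0.2, 0.4, -1.8]
width: 49.7
gripper_force: 44.9
```

Request:
play_rows(targets=[0,0.0563,-0.0272,0,0,0,1,0,0.0563,-0.0272,0,0,0,1,0,0.0563,-0.0272,0,0,0,1,0,0.0563,-0.0272,0,0,0,1,-0.0477,0,0,0,0,0,1,-0.0477,0,0,0,0,0,1,-0.0477,0,0,0,0,0,1,-0.0477,0,0,0,0,0,1])

```text
clock: 36.75
position: [447.8, 399.0, 325.4]
ee_rot: [-1.703, -0.792, -1.697]
contact_force: [0.1, 0.0, -1.4]
width: 49.8
gripper_force: 44.9
```

Request:
play_rows(targets=[-0.0477,0,0,0,0,0,1,-0.0477,0,0,0,0,0,1,0,0,0,0,0,0,1])

```text
clock: 37.05
position: [446.6, 400.4, 325.6]
ee_rot: [-1.798, -0.682, -1.794]
contact_force: [-0.1, 0.3, -2.2]
width: 49.6
gripper_force: 44.9
```

```bash
cat >> kin.py <<'E'
def slot(x,z):  # reported TCP for a tile over slot at rack x, tip height z (same offsets as the first success)
    p=np.r_[C+(x+4.0+33)*U+0.2*V,z]; return go(p,down(YW,np.pi/2))
E
python3 - <<'E'
from kin import *
st(); held(); print(slot(36,330),slot(36,208))
# what the first success was
p=np.array([519.8,436.0]); print("slot0 success tip",((p-C)@U-33).round(1),((p-C)@V).round(1))
E
```

```text
t 37.05 q [ 0.654  0.048  2.564  3.055  1.043 -1.523] p [446.6 400.4 325.6] F [-0.1  0.3 -2.2] w 49.6 g 44.9
tip rack [ -2.6  23.1 325.7] face x at -70: 0.8 lean dx/dz -0.002 yaw 0.05 n 188 y -6.4 37.6 zlow 201.4 ztop 346.2
(array([0.0088, 0.0466, 0.0847]), array([-0.0021,  0.0005, -0.0017])) (array([-0.2352,  0.0473,  0.0848]), array([-0.0021,  0.0005, -0.0017]))
slot0 success tip 75.7 0.9
```

Request:
play_rows(targets=[-0.002,0.0005,-0.0017,0,0,0,1,0,0,0,0,0.023,0.041,1,0,0,0,0,0.023,0.04,1,0,0,0,-0.05,0,0,1,0,0,0,-0.08,0,0,1,0,0,0,-0.07,0,0,1,0,0,0,-0.03,0,0,1,0,0,0,0,0,0,1])

```text
clock: 37.9
position: [493.8, 407.9, 207.2]
ee_rot: [-1.804, -0.686, -1.796]
contact_force: [-1.1, 0.3, -0.6]
width: 49.8
gripper_force: 44.9
```

Run:
```python
from kin import *
st(); s=r.get_state(); p=s["position"]; print("tip",((p[:2]-C)@U-33).round(1),((p[:2]-C)@V).round(1),go(p,down(YW,np.pi/2))[1])
```

```text
t 37.9 q [ 0.59   0.474  2.458  3.003  1.358 -1.543] p [493.8 407.9 207.2] F [-1.1  0.3 -0.6] w 49.8 g 44.9
tip 37.6 -2.7 [0.0024 0.0033 0.0005]
```

Request:
play_rows(targets=[0.0024,0.0033,0.0005,0,-0.007,0.0012,1,0,0,0,0,0,0,1])

```text
clock: 38.1
position: [491.9, 411.9, 211.4]
ee_rot: [-1.79, -0.685, -1.802]
contact_force: [0.1, -0.4, -0.0]
width: 49.2
gripper_force: 44.9
```

Run:
```python
from kin import *
held(); s=r.get_state(); p=s["position"]; print("tip",((p[:2]-C)@U-33).round(1),((p[:2]-C)@V).round(1),go(p,down(YW,np.pi/2))[1])
```

```text
tip rack [ 38.9   1.6 211.2] face x at -70: 42.4 lean dx/dz 0.042 yaw 0.067 n 226 y -33.7 16.1 zlow 48.7 ztop 231.7
tip 38.9 1.6 [-0.0002 -0.0039  0.0012]
```

Request:
play_rows(targets=[0,0,0,0,0,0,1,0,0,0,0,0,0,1,0,0,0,0,0,0,1])

```text
clock: 38.45
position: [491.6, 411.8, 210.6]
ee_rot: [-1.792, -0.686, -1.802]
contact_force: [0.3, -0.1, -0.9]
width: 49.6
gripper_force: 44.9
```

Run:
```python
from kin import *
s=r.get_state(); p=s["position"]; print(p,"tip",((p[:2]-C)@U-33).round(1),((p[:2]-C)@V).round(1),go(p,down(YW,np.pi/2))[1])
```

```text
[491.59909246 411.82630924 210.57820108] tip 38.5 1.7 [-0.0001 -0.003   0.0014]
```

Settled. Small correction (y −1 mm, pitch −0.003), then lower.

Request:
play_rows(targets=[0,-0.003,0.0014,0,0.002,0,1,0,0,0,-0.015,0,0,1,0,0,0,-0.015,0,0,1,0,0,0,-0.01,0,0,1,0,0,0,0,0,0,1])

```text
clock: 38.95
position: [492.0, 410.9, 188.5]
ee_rot: [-1.8, -0.686, -1.795]
contact_force: [-0.5, 0.3, -1.2]
width: 49.6
gripper_force: 44.9
```

Request:
play_rows(targets=[0,0,0,-0.01,0,0,1,0,0,0,-0.01,0,0,1,0,0,0,0,0,0,1])

```text
clock: 39.25
position: [492.2, 411.0, 179.2]
ee_rot: [-1.798, -0.686, -1.795]
contact_force: [0.7, 0.7, -1.9]
width: 49.1
gripper_force: 44.9
```

```bash
cat >> kin.py <<'E'
def tip():
    s=r.get_state(); p=s["position"]; print("tip",((p[:2]-C)@U-33).round(1),((p[:2]-C)@V).round(1),p[2].round(1),"turn",go(p,down(YW,np.pi/2))[1],"F",s["contact_force"].round(1))
E
python3 -c "
from kin import *
tip()"
```

```text
tip 38.4 0.7 179.2 turn [-0.      0.001  -0.0001] F [ 0.7  0.7 -1.9]
```

Request:
play_rows(targets=[0,0,0,-0.016,0,0,1,0,0,0,-0.016,0,0,1,0,0,0,-0.016,0,0,1,0,0,0,-0.016,0,0,1,0,0,0,-0.008,0,0,1,0,0,0,0,0,0,1])

```text
clock: 39.85
position: [492.1, 410.9, 143.0]
ee_rot: [-1.799, -0.686, -1.795]
contact_force: [-0.1, -0.3, -2.1]
width: 49.6
gripper_force: 44.9
```

Request:
play_rows(targets=[0,0,0,-0.004,0,0,1,0,0,0,0,0,0,1])

```text
clock: 40.05
position: [492.2, 411.0, 142.0]
ee_rot: [-1.797, -0.686, -1.796]
contact_force: [1.0, 0.4, -1.4]
width: 49.9
gripper_force: 44.9
```

Request:
play_rows(targets=[0,0,0,-0.004,0,0,1,0,0,0,0,0,0,1])

```text
clock: 40.25
position: [492.2, 411.0, 140.0]
ee_rot: [-1.798, -0.686, -1.796]
contact_force: [0.5, 0.4, -0.7]
width: 49.2
gripper_force: 44.9
```

Request:
play_rows(targets=[0,0,0,-0.003,0,0,1,0,0,0,0,0,0,1])

```text
clock: 40.45
position: [492.2, 411.0, 138.4]
ee_rot: [-1.798, -0.686, -1.796]
contact_force: [-0.7, -0.1, -0.9]
width: 49.6
gripper_force: 44.9
```

Request:
play_rows(targets=[0,0,0,-0.003,0,0,1,0,0,0,0,0,0,1])

```text
clock: 40.65
position: [492.4, 411.2, 137.9]
ee_rot: [-1.795, -0.685, -1.798]
contact_force: [-2.1, -0.3, 5.9]
width: 49.6
gripper_force: 44.9
```

Request:
play_rows(targets=[0,0,0,-0.003,0,0,1,0,0,0,0,0,0,1])

```text
clock: 40.85
position: [492.5, 411.6, 137.9]
ee_rot: [-1.79, -0.684, -1.801]
contact_force: [-4.5, -0.5, 16.2]
width: 49.2
gripper_force: 45.0
```

Green is on its floor (16 N). Release, back off 50 mm, raise, reverse flip.

Request:
play_rows(targets=[0,0,0,0,0,0,0,0,0,0,0,0,0,0,0,0,0,0,0,0,0,0,0,0,0,0,0,0,0,0,0,0,0,0,0,0,0,0,0,0,-0.03,0,0,0,0,0,0,-0.035,0,0,0,0,0,0,-0.035,0])

```text
clock: 41.65
position: [453.6, 376.7, 135.6]
ee_rot: [-1.798, -0.686, -1.796]
contact_force: [0.1, 0.9, 0.7]
width: 91.0
gripper_force: 0.0
```

Request:
play_rows(targets=[0,0,0,0.06,0,0,0,0,0,0,0.06,0,0,0,0,0,0,0.06,0,0,0,0,0,0,0.06,0,0,0,0,0,0,0.06,0,0,0,0,0,0,0.06,0,0,0,0.0477,0,0,0,0,0,0,0.0477,0,0,0,0,0,0])

```text
clock: 42.45
position: [453.1, 377.8, 316.8]
ee_rot: [-1.693, -0.802, -1.696]
contact_force: [-0.3, 0.6, 0.2]
width: 91.4
gripper_force: 0.0
```

Request:
play_rows(targets=[0.0477,0,0,0,0,0,0,0.0477,0,0,0,0,0,0,0.0477,0,0,0,0,0,0,0.0477,0,0,0,0,0,0,0,-0.0563,0.0272,0,0,0,0,0,-0.0563,0.0272,0,0,0,0,0,-0.0563,0.0272,0,0,0,0,0,-0.0563,0.0272,0,0,0,0])

```text
clock: 43.25
position: [453.8, 377.0, 314.5]
ee_rot: [-1.838, -1.039, -1.125]
contact_force: [0.5, 0.6, -1.3]
width: 91.0
gripper_force: 0.0
```

Request:
play_rows(targets=[0,-0.0563,0.0272,0,0,0,0,0,-0.0563,0.0272,0,0,0,0,0,-0.0563,0.0272,0,0,0,0,0,-0.0563,0.0272,0,0,0,0,0,-0.0563,0.0272,0,0,0,0,0,-0.0563,0.0272,0,0,0,0,0,-0.0563,0.0272,0,0,0,0,0,-0.0563,0.0272,0,0,0,0])

```text
clock: 44.05
position: [453.6, 376.8, 314.4]
ee_rot: [-2.367, -1.025, -0.258]
contact_force: [-0.5, 0.7, 0.7]
width: 91.2
gripper_force: 0.0
```

Request:
play_rows(targets=[0,-0.0563,0.0272,0,0,0,0,0,-0.0563,0.0272,0,0,0,0,0,-0.0563,0.0272,0,0,0,0,0,-0.0563,0.0272,0,0,0,0,-0.0716,0,0,0,0,0,0,-0.0716,0,0,0,0,0,0,-0.0716,0,0,0,0,0,0,-0.0716,0,0,0,0,0,0])

```text
clock: 44.85
position: [454.2, 376.6, 314.7]
ee_rot: [2.931, 1.117, -0.003]
contact_force: [0.8, -0.2, -0.3]
width: 91.1
gripper_force: 0.0
```

```bash
cat >> kin.py <<'E'
def standing():
    d=r.grab_frame("scene")[1]; W=cloud("scene",d)
    Q=np.stack([(W[...,:2]-C)@U,(W[...,:2]-C)@V,W[...,2]],-1); m=(abs(Q[...,0])<100)&(abs(Q[...,1])<45)&(Q[...,2]>145)&(Q[...,2]<175)
    n,l,s,c=cv2.connectedComponentsWithStats(m.astype(np.uint8))
    for i in range(1,n):
        if s[i,4]>8: print("standing",s[i,4],np.median(Q[l==i],0).round(0),"zmax",np.percentile(Q[l==i][:,2],90).round(0))
E
python3 - <<'E'
from kin import *
st(); tiles(("yellow","terra")); standing(); print(go([617.5,-85.7,314],down(0)))
E
```

```text
t 44.85 q [ 0.655  0.071  1.856 -0.005  1.218  1.499] p [454.2 376.6 314.7] F [ 0.8 -0.2 -0.3] w 91.1 g 0.0
top yellow [259. 186.] [560. -86.] (np.float32(154.2), np.float32(52.7)) -0.003 grasp [617.  -86.2]
scene yellow [251. 202.] [564.  -85.4] (np.float32(157.7), np.float32(53.2)) 0.023 grasp [621.  -84.1]
top terra [288. 185.] [ 563.8 -205.2] (np.float32(154.1), np.float32(54.2)) -0.069 grasp [ 620.7 -209.1]
scene terra [218. 203.] [ 572.  -203.6] (np.float32(159.9), np.float32(54.6)) -0.066 grasp [ 628.9 -207.4]
standing 52 [ 40.  -3. 153.] zmax 156.0
standing 52 [ 74.  -5. 154.] zmax 157.0
(array([-3.729e-01,  9.079e-01,  4.000e-04]), array([-0.0007,  0.0029,  0.4639]))
```

Both tiles stand properly in slots 0 and 1. Yellow is next: bottle_a is close behind it, so I'll grasp a bit further in, at (610,−86) with yaw 0.

Request:
play_rows(targets=[0,0,0,-0.035,0.0816,0,0,0,0,0,-0.035,0.0816,0,0,0,0,0,-0.035,0.0816,0,0,0,0,0,-0.035,0.0816,0,0,0,0,0,-0.035,0.0816,0,0,0,0,0,-0.035,0.0816,0,0,0,0,0,-0.035,0.0816,0,0,0,0,0,-0.035,0.0816,0,0])

```text
clock: 45.9
position: [567.7, 38.2, 315.2]
ee_rot: [-2.935, -1.116, 0.003]
contact_force: [0.8, 0.5, 0.8]
width: 91.2
gripper_force: 0.0
```

Request:
play_rows(targets=[0,0,0,-0.035,0.0816,0,0,0,0,0,-0.035,0.0816,0,0,0,0,0,-0.035,0.0816,0,0,0,0,0.0925,0,0,0,0,0,0,0.0925,0,0,0,0,0,0,0.0925,0,0,0,0,0,0,0.0925,0,0,0,0,0,0,0.0925,0,0,0,0])

```text
clock: 46.7
position: [609.5, -86.4, 315.0]
ee_rot: [-3.14, 0.009, 0.004]
contact_force: [0.4, -0.5, 0.7]
width: 91.4
gripper_force: 0.0
```

Request:
play_rows(targets=[0,0,0,0,0,0.06,0,0,0,0,0,0,0.09,0,0,0,0,0,0,0.06,0,0,0,0,0,0,0,0])

```text
clock: 47.1
position: [606.8, -85.9, 206.1]
ee_rot: [-3.14, -0.0, 0.014]
contact_force: [-2.1, -0.8, -0.2]
width: 90.9
gripper_force: 0.0
```

Run:
```python
from kin import *
st(); tiles(("yellow",)); print(go([610,-86,-31],down(0)))
```

```text
t 47.1 q [-0.179  0.218  1.894  0.     1.039  1.392] p [606.8 -85.9 206.1] F [-2.1 -0.8 -0.2] w 90.9 g 0.0
scene yellow [251. 202.] [564.  -85.4] (np.float32(157.7), np.float32(53.2)) 0.023 grasp [621.  -84.1]
(array([ 1.400e-03, -2.000e-04,  4.842e-01]), array([-0.0002,  0.0015,  0.0004]))
```

Request:
play_rows(targets=[0,0,0,0,0,0.09,0,0,0,0,0,0,0.09,0,0,0,0,0,0,0.09,0,0,0,0,0,0,0.09,0,0,0,0,0,0,0.06,0,0,0,0,0,0,0.03,0,0,0,0,0,0,0.02,0,0,0,0,0,0,0,0])

```text
clock: 48.0
position: [610.5, -85.8, -23.7]
ee_rot: [3.141, 0.003, -0.001]
contact_force: [-0.6, -0.2, -0.0]
width: 91.4
gripper_force: 0.0
```

Request:
play_rows(targets=[0,0,0,0,0,0.006,0,0,0,0,0,0,0,0])

```text
clock: 48.2
position: [610.7, -85.7, -26.1]
ee_rot: [3.14, 0.003, 0.001]
contact_force: [0.3, 1.0, -0.5]
width: 90.9
gripper_force: 0.0
```

Request:
play_rows(targets=[0,0,0,0,0,0,1,0,0,0,0,0,0,1,0,0,0,0,0,0,1,0,0,0,0,0,0,1,0,0,0,0,0,0,1,0,0,0,0,0,0,1,0,0,0,0,0,0,1,0,0,0,0,0,0,1])

```text
clock: 49.0
position: [609.7, -85.5, -27.3]
ee_rot: [3.141, 0.003, -0.002]
contact_force: [-0.5, -0.1, 2.2]
width: 49.3
gripper_force: 44.9
```

Run:
```python
from kin import *
st(); s=r.get_state(); A=R.from_rotvec(s["ee_rot"]); 
d=np.array([447.,380,330])-s["position"]; d[2]=0
print("traverse",(A.inv().apply(d)/500).round(4)); print("up",(330-s["position"][2])/500)
B=R.from_rotvec(down(.729)); print((A.inv()*B).as_rotvec()/(np.pi/2))
```

```text
t 49.0 q [-0.177  0.555  1.951 -0.002  0.638  1.393] p [609.7 -85.5 -27.3] F [-0.5 -0.1  2.2] w 49.3 g 44.9
traverse [-3.237e-01 -9.317e-01 -3.000e-04]
up 0.7145740797894502
[ 1.66101398e-04  9.68410043e-04 -4.62853064e-01]
```

The grip is a bit shallow (−27 against −32), so I'll regrip 4 mm lower and then lift.

Request:
play_rows(targets=[0,0,0,0,0,0,0.5,0,0,0,0,0,0,0.2,0,0,0,0,0,0.008,0.2,0,0,0,0,0,0,0.2,0,0,0,0,0,0,1,0,0,0,0,0,0,1,0,0,0,0,0,0,1,0,0,0,0,0,0,1])

```text
clock: 49.8
position: [609.8, -85.6, -31.2]
ee_rot: [3.141, 0.003, -0.002]
contact_force: [0.5, 0.2, 0.2]
width: 49.5
gripper_force: 44.9
```

Request:
play_rows(targets=[0,0,0,0,0,0,1,0,0,0,0,0,0,1,0,0,0,0,0,0,1,0,0,0,0,0,0,1])

```text
clock: 50.2
position: [609.7, -85.6, -31.3]
ee_rot: [3.141, 0.003, -0.002]
contact_force: [-0.7, -0.1, 0.9]
width: 49.7
gripper_force: 44.9
```

Request:
play_rows(targets=[0,0,0,0,0,-0.03,1,0,0,0,0,0,-0.09,1,0,0,0,0,0,-0.1,1,0,0,0,0,0,-0.1,1,0,0,0,0,0,-0.1,1,0,0,0,0,0,-0.1,1,0,0,0,0,0,-0.1,1,0,0,0,0,0,-0.09,1])

```text
clock: 51.0
position: [609.6, -85.2, 327.5]
ee_rot: [3.141, 0.003, 0.001]
contact_force: [0.6, 0.0, -1.7]
width: 49.5
gripper_force: 44.9
```

Request:
play_rows(targets=[0,0,0,-0.027,-0.0776,0,1,0,0,0,-0.027,-0.0776,0,1,0,0,0,-0.027,-0.0776,0,1,0,0,0,-0.027,-0.0776,0,1,0,0,0,-0.027,-0.0776,0,1,0,0,0,-0.027,-0.0776,0,1,0,0,0,-0.027,-0.0776,0,1,0,0,0,-0.027,-0.0776,0,1])

```text
clock: 51.8
position: [500.3, 226.2, 324.5]
ee_rot: [3.141, 0.003, -0.001]
contact_force: [1.0, 0.5, -1.3]
width: 49.5
gripper_force: 44.9
```

Request:
play_rows(targets=[0,0,0,-0.027,-0.0776,0,1,0,0,0,-0.027,-0.0776,0,1,0,0,0,-0.027,-0.0776,0,1,0,0,0,-0.027,-0.0776,0,1,0,0,-0.092,0,0,0,1,0,0,-0.092,0,0,0,1,0,0,-0.092,0,0,0,1,0,0,-0.092,0,0,0,1])

```text
clock: 52.6
position: [446.7, 379.8, 324.3]
ee_rot: [3.007, 0.908, -0.002]
contact_force: [-0.4, -0.3, -2.6]
width: 49.2
gripper_force: 44.9
```

Run:
```python
from kin import *
st(); s,t=go([447,380,330],down(.729)); print(s,t)
q=sim([(1,t,(0,0,0)),(4,(.0716,0,0),(0,0,0)),(16,(0,.0563,-.0272),(0,0,0)),(6,(-.0477,0,0),(0,0,0))])
```

```text
t 52.6 q [0.665 0.056 1.855 0.    1.232 1.649] p [446.7 379.8 324.3] F [-0.4 -0.3 -2.6] w 49.2 g 44.9
[ 0.0007  0.     -0.0114] [-0.0001  0.0009 -0.0908]
  1 q [ 0.66  0.06  1.86 -0.    1.23  1.51] p [447. 380. 324.] rate 0.65
  4 q [0.45 0.11 1.85 0.44 1.34 1.15] p [447. 380. 324.] rate 0.54
  16 q [ 0.22  0.13  2.47  2.12  1.27 -1.12] p [447. 380. 324.] rate 0.89
  6 q [ 0.6   0.03  2.59  2.99  1.06 -1.49] p [447. 380. 324.] rate 0.79
```

Request:
play_rows(targets=[0,0,-0.0908,0,0,0,1,0.0716,0,0,0,0,0,1,0.0716,0,0,0,0,0,1,0.0716,0,0,0,0,0,1,0.0716,0,0,0,0,0,1,0,0.0563,-0.0272,0,0,0,1,0,0.0563,-0.0272,0,0,0,1,0,0.0563,-0.0272,0,0,0,1])

```text
clock: 53.4
position: [447.2, 379.6, 324.4]
ee_rot: [-2.414, -1.009, -0.155]
contact_force: [0.3, 1.4, -2.3]
width: 49.7
gripper_force: 45.0
```

Request:
play_rows(targets=[0,0.0563,-0.0272,0,0,0,1,0,0.0563,-0.0272,0,0,0,1,0,0.0563,-0.0272,0,0,0,1,0,0.0563,-0.0272,0,0,0,1,0,0.0563,-0.0272,0,0,0,1,0,0.0563,-0.0272,0,0,0,1,0,0.0563,-0.0272,0,0,0,1,0,0.0563,-0.0272,0,0,0,1])

```text
clock: 54.2
position: [447.0, 379.8, 324.9]
ee_rot: [-1.912, -1.041, -1.042]
contact_force: [-0.2, 0.2, -2.3]
width: 49.5
gripper_force: 44.9
```

Request:
play_rows(targets=[0,0.0563,-0.0272,0,0,0,1,0,0.0563,-0.0272,0,0,0,1,0,0.0563,-0.0272,0,0,0,1,0,0.0563,-0.0272,0,0,0,1,0,0.0563,-0.0272,0,0,0,1,-0.0477,0,0,0,0,0,1,-0.0477,0,0,0,0,0,1,-0.0477,0,0,0,0,0,1])

```text
clock: 55.0
position: [447.3, 379.5, 324.0]
ee_rot: [-1.654, -0.845, -1.654]
contact_force: [0.7, 0.9, -1.9]
width: 49.1
gripper_force: 45.0
```

Request:
play_rows(targets=[-0.0477,0,0,0,0,0,1,-0.0477,0,0,0,0,0,1,-0.0477,0,0,0,0,0,1,0,0,0,0,0,0,1,0,0,0,0,0,0,1,0,0,0,0,0,0,1])

```text
clock: 55.6
position: [447.4, 380.0, 324.1]
ee_rot: [-1.799, -0.682, -1.8]
contact_force: [0.6, -0.1, -0.9]
width: 49.2
gripper_force: 44.9
```

Run:
```python
from kin import *
st(); held(); tip(); print(slot(0,205))
```

```text
t 55.6 q [ 0.6    0.034  2.588  2.998  1.055 -1.5  ] p [447.4 380.  324.1] F [ 0.6 -0.1 -0.9] w 49.2 g 44.9
tip rack [-15.6   7.5 324.1] face x at -70: -13.4 lean dx/dz 0.002 yaw 0.05 n 179 y -21.7 21.4 zlow 208.6 ztop 351.1
tip -15.6 7.0 323.9 turn [0.0034 0.     0.0001] F [-0.2  0.6 -2.1]
(array([-0.2379,  0.0133,  0.0393]), array([0.0034, 0.    , 0.0001]))
```

Request:
play_rows(targets=[0.0034,0,0,0,0,0,1,0,0,0,0,0.0128,0.0378,1,0,0,0,-0.05,0,0,1,0,0,0,-0.07,0,0,1,0,0,0,-0.07,0,0,1,0,0,0,-0.05,0,0,1,0,0,0,0,0,0,1,0,0,0,0,0,0,1])

```text
clock: 56.45
position: [465.9, 387.5, 203.4]
ee_rot: [-1.799, -0.685, -1.795]
contact_force: [0.3, -0.8, -1.8]
width: 49.9
gripper_force: 44.9
```

Request:
play_rows(targets=[0,0,0,0,0,0,1,0,0,0,0,0,0,1,0,0,0,0,0,0,1])

```text
clock: 56.75
position: [465.7, 387.9, 205.2]
ee_rot: [-1.795, -0.685, -1.798]
contact_force: [-0.2, 0.0, -1.3]
width: 49.7
gripper_force: 44.9
```

Run:
```python
from kin import *
tip(); held()
```

```text
tip 3.3 1.1 205.2 turn [ 0.0003 -0.001   0.0001] F [-0.2  0.  -1.3]
tip rack [  3.3   1.1 205.2] face x at -70: 5.1 lean dx/dz 0.067 yaw -0.028 n 240 y -32.9 19.1 zlow 36.4 ztop 233.6
```

Aligned (3.3, 1.1). Now to lower it: the bottom is at about 83, and the floor should come at tip z ≈ 128–131.

Request:
play_rows(targets=[0,0,0,-0.02,0,0,1,0,0,0,-0.015,0,0,1,0,0,0,-0.01,0,0,1,0,0,0,-0.01,0,0,1,0,0,0,0,0,0,1])

```text
clock: 57.3
position: [465.4, 387.7, 175.2]
ee_rot: [-1.799, -0.686, -1.796]
contact_force: [-1.1, 0.7, -1.2]
width: 49.5
gripper_force: 44.9
```

Request:
play_rows(targets=[0,0,0,-0.012,0,0,1,0,0,0,-0.012,0,0,1,0,0,0,0,0,0,1])

```text
clock: 57.6
position: [465.5, 387.7, 163.1]
ee_rot: [-1.799, -0.686, -1.796]
contact_force: [-1.3, 0.6, -1.3]
width: 49.7
gripper_force: 44.9
```

Request:
play_rows(targets=[0,0,0,-0.014,0,0,1,0,0,0,-0.014,0,0,1,0,0,0,-0.014,0,0,1,0,0,0,-0.006,0,0,1,0,0,0,0,0,0,1])

```text
clock: 58.1
position: [465.4, 387.7, 139.2]
ee_rot: [-1.799, -0.686, -1.796]
contact_force: [0.3, 0.5, -1.3]
width: 49.7
gripper_force: 44.9
```

Request:
play_rows(targets=[0,0,0,-0.004,0,0,1,0,0,0,0,0,0,1])

```text
clock: 58.3
position: [465.5, 387.7, 138.0]
ee_rot: [-1.798, -0.685, -1.796]
contact_force: [-0.6, 0.1, -1.3]
width: 49.8
gripper_force: 44.9
```

Request:
play_rows(targets=[0,0,0,-0.004,0,0,1,0,0,0,0,0,0,1])

```text
clock: 58.5
position: [465.5, 387.7, 136.0]
ee_rot: [-1.798, -0.685, -1.796]
contact_force: [-0.6, -0.4, -0.8]
width: 49.5
gripper_force: 44.9
```

Request:
play_rows(targets=[0,0,0,-0.003,0,0,1,0,0,0,0,0,0,1])

```text
clock: 58.7
position: [465.5, 387.7, 134.4]
ee_rot: [-1.798, -0.685, -1.796]
contact_force: [-0.0, 0.8, -1.8]
width: 49.3
gripper_force: 44.9
```

Request:
play_rows(targets=[0,0,0,-0.004,0,0,1,0,0,0,0,0,0,1])

```text
clock: 58.9
position: [465.5, 387.7, 132.3]
ee_rot: [-1.798, -0.685, -1.796]
contact_force: [-0.0, 0.2, -1.3]
width: 49.6
gripper_force: 44.9
```

Request:
play_rows(targets=[0,0,0,-0.003,0,0,1,0,0,0,0,0,0,1])

```text
clock: 59.1
position: [465.5, 387.7, 130.8]
ee_rot: [-1.798, -0.686, -1.796]
contact_force: [-0.0, -1.0, -1.4]
width: 49.6
gripper_force: 44.9
```

Request:
play_rows(targets=[0,0,0,-0.003,0,0,1,0,0,0,0,0,0,1])

```text
clock: 59.3
position: [465.5, 387.7, 129.4]
ee_rot: [-1.798, -0.685, -1.796]
contact_force: [-1.1, -0.6, -1.2]
width: 49.6
gripper_force: 44.9
```

Request:
play_rows(targets=[0,0,0,-0.003,0,0,1,0,0,0,0,0,0,1])

```text
clock: 59.5
position: [465.8, 387.8, 129.4]
ee_rot: [-1.794, -0.684, -1.8]
contact_force: [-1.6, -3.0, 10.8]
width: 49.4
gripper_force: 44.9
```

Request:
play_rows(targets=[0,0,0,-0.003,0,0,1,0,0,0,0,0,0,1])

```text
clock: 59.7
position: [466.3, 387.8, 129.3]
ee_rot: [-1.79, -0.682, -1.804]
contact_force: [-1.4, -5.6, 19.9]
width: 49.9
gripper_force: 45.0
```

Yellow is seated (20 N). Release, back off 40 mm, raise, reverse flip.

Request:
play_rows(targets=[0,0,0,0,0,0,0,0,0,0,0,0,0,0,0,0,0,0,0,0,0,0,0,0,0,0,0,0,0,0,0,0,0,0,0,0,0,0,0,0,-0.02,0,0,0,0,0,0,-0.03,0,0,0,0,0,0,-0.03,0])

```text
clock: 60.5
position: [434.3, 360.1, 126.6]
ee_rot: [-1.798, -0.686, -1.796]
contact_force: [-0.3, -0.2, 0.3]
width: 91.2
gripper_force: 0.0
```

Request:
play_rows(targets=[0,0,0,0.06,0,0,0,0,0,0,0.06,0,0,0,0,0,0,0.06,0,0,0,0,0,0,0.06,0,0,0,0,0,0,0.06,0,0,0,0,0,0,0.06,0,0,0,0.0477,0,0,0,0,0,0,0.0477,0,0,0,0,0,0])

```text
clock: 61.3
position: [433.6, 361.2, 307.8]
ee_rot: [-1.694, -0.802, -1.696]
contact_force: [0.5, 0.1, 0.2]
width: 91.3
gripper_force: 0.0
```

Request:
play_rows(targets=[0.0477,0,0,0,0,0,0,0.0477,0,0,0,0,0,0,0.0477,0,0,0,0,0,0,0.0477,0,0,0,0,0,0,0,-0.0563,0.0272,0,0,0,0,0,-0.0563,0.0272,0,0,0,0,0,-0.0563,0.0272,0,0,0,0,0,-0.0563,0.0272,0,0,0,0])

```text
clock: 62.1
position: [434.3, 360.3, 305.2]
ee_rot: [-1.839, -1.038, -1.125]
contact_force: [-0.8, 0.3, -1.0]
width: 91.4
gripper_force: 0.0
```

Request:
play_rows(targets=[0,-0.0563,0.0272,0,0,0,0,0,-0.0563,0.0272,0,0,0,0,0,-0.0563,0.0272,0,0,0,0,0,-0.0563,0.0272,0,0,0,0,0,-0.0563,0.0272,0,0,0,0,0,-0.0563,0.0272,0,0,0,0,0,-0.0563,0.0272,0,0,0,0,0,-0.0563,0.0272,0,0,0,0])

```text
clock: 62.9
position: [434.1, 360.1, 305.0]
ee_rot: [-2.367, -1.025, -0.257]
contact_force: [0.0, 0.3, -0.4]
width: 91.5
gripper_force: 0.0
```

Request:
play_rows(targets=[0,-0.0563,0.0272,0,0,0,0,0,-0.0563,0.0272,0,0,0,0,0,-0.0563,0.0272,0,0,0,0,0,-0.0563,0.0272,0,0,0,0,-0.0716,0,0,0,0,0,0,-0.0716,0,0,0,0,0,0,-0.0716,0,0,0,0,0,0,-0.0716,0,0,0,0,0,0])

```text
clock: 63.7
position: [434.8, 359.7, 305.4]
ee_rot: [2.931, 1.116, -0.004]
contact_force: [-0.6, -0.8, -0.3]
width: 91.2
gripper_force: 0.0
```

Run:
```python
from kin import *
st(); tiles(("terra",)); standing(); c=np.array([564.,-205.]); g=c+50*np.array([np.cos(.068),-np.sin(.068)]); print(g,go([*g,314],down(-.068)))
```

```text
t 63.7 q [ 0.652  0.034  1.912 -0.005  1.2    1.497] p [434.8 359.7 305.4] F [-0.6 -0.8 -0.3] w 91.2 g 0.0
top terra [288. 185.] [ 564.2 -204.8] (np.float32(154.9), np.float32(54.8)) -0.073 grasp [ 621. -209.]
scene terra [218. 203.] [ 570.9 -203.1] (np.float32(158.7), np.float32(54.9)) -0.07 grasp [ 627.8 -207.1]
standing 48 [  3.  -5. 154.] zmax 156.0
standing 53 [ 41.  -1. 152.] zmax 156.0
standing 53 [ 74.  -6. 153.] zmax 157.0
[ 613.88444454 -208.39738034] (array([-0.4915,  1.0885, -0.0167]), array([4.000e-04, 3.600e-03, 5.083e-01]))
```

Three are standing. Terracotta is next: grasp (614,−208.5), yaw −0.07.

Request:
play_rows(targets=[0,0,0,-0.0351,0.0778,0,0,0,0,0,-0.0351,0.0778,0,0,0,0,0,-0.0351,0.0778,0,0,0,0,0,-0.0351,0.0778,0,0,0,0,0,-0.0351,0.0778,0,0,0,0,0,-0.0351,0.0778,0,0,0,0,0,-0.0351,0.0778,0,0,0,0,0,-0.0351,0.0778,0,0])

```text
clock: 64.65
position: [537.1, 32.9, 305.7]
ee_rot: [-2.933, -1.116, 0.006]
contact_force: [1.2, 0.7, 0.1]
width: 91.1
gripper_force: 0.0
```

Request:
play_rows(targets=[0,0,0,-0.0351,0.0778,0,0,0,0,0,-0.0351,0.0778,0,0,0,0,0,-0.0351,0.0778,0,0,0,0,0,-0.0351,0.0778,0,0,0,0,0,-0.0351,0.0778,0,0,0,0,0,-0.0351,0.0778,0,0,0,0,0.0847,0,0,0,0,0,0,0.0847,0,0,0,0])

```text
clock: 65.45
position: [613.3, -210.8, 305.0]
ee_rot: [-3.057, -0.706, 0.005]
contact_force: [0.3, 0.3, -0.2]
width: 91.4
gripper_force: 0.0
```

Request:
play_rows(targets=[0,0,0.0847,0,0,0,0,0,0,0.0847,0,0,0,0,0,0,0.0847,0,0,0,0,0,0,0.0847,0,0,0,0,0,0,0,0,0,0.06,0,0,0,0,0,0,0.08,0,0,0,0,0,0,0.06,0,0,0,0,0,0,0,0])

```text
clock: 66.25
position: [610.8, -208.7, 201.6]
ee_rot: [-3.136, 0.112, 0.015]
contact_force: [-1.1, -0.2, 0.0]
width: 91.2
gripper_force: 0.0
```

Run:
```python
from kin import *
st(); tiles(("terra",)); print(go([614,-208.5,-32],down(-.07)))
```

```text
t 66.25 q [-3.660e-01  2.750e-01  1.830e+00  1.000e-03  1.047e+00  1.276e+00] p [ 610.8 -208.7  201.6] F [-1.1 -0.2  0. ] w 91.2 g 0.0
scene terra [218. 202.] [ 571.  -203.3] (np.float32(158.2), np.float32(54.8)) -0.074 grasp [ 627.8 -207.5]
(array([ 0.0016, -0.0016,  0.4775]), array([-0.0006,  0.0019, -0.0009]))
```

Request:
play_rows(targets=[0,0,0,0,0,0.09,0,0,0,0,0,0,0.09,0,0,0,0,0,0,0.09,0,0,0,0,0,0,0.09,0,0,0,0,0,0,0.06,0,0,0,0,0,0,0.03,0,0,0,0,0,0,0.015,0,0,0,0,0,0,0,0])

```text
clock: 67.15
position: [615.0, -209.6, -24.8]
ee_rot: [3.139, -0.111, -0.001]
contact_force: [0.1, -0.2, -0.3]
width: 91.3
gripper_force: 0.0
```

Request:
play_rows(targets=[0,0,0,0,0,0.006,0,0,0,0,0,0,0,0,0,0,0,0,0,0,0])

```text
clock: 67.45
position: [614.8, -209.3, -27.7]
ee_rot: [3.138, -0.11, -0.0]
contact_force: [-0.2, -0.5, 0.9]
width: 91.2
gripper_force: 0.0
```

Request:
play_rows(targets=[0,0,0,0,0,0.004,0,0,0,0,0,0,0,0])

```text
clock: 67.65
position: [614.3, -209.2, -30.7]
ee_rot: [3.139, -0.11, -0.002]
contact_force: [-0.0, 0.2, 0.6]
width: 91.1
gripper_force: 0.0
```

Request:
play_rows(targets=[0,0,0,0,0,0,1,0,0,0,0,0,0,1,0,0,0,0,0,0,1,0,0,0,0,0,0,1,0,0,0,0,0,0,1,0,0,0,0,0,0,1,0,0,0,0,0,0,1,0,0,0,0,0,0,1])

```text
clock: 68.45
position: [614.3, -209.1, -30.7]
ee_rot: [3.139, -0.11, -0.002]
contact_force: [0.0, 1.1, 0.6]
width: 49.3
gripper_force: 45.0
```

Run:
```python
from kin import *
st(); s=r.get_state(); A=R.from_rotvec(s["ee_rot"]); 
P=np.array([445.,378,330]); d=P-s["position"]; d[2]=0
print("traverse",(A.inv().apply(d)/500).round(4)); print("up",(320-s["position"][2])/500)
B=R.from_rotvec(down(.729)); print((A.inv()*B).as_rotvec()/(np.pi/2))
```

```text
t 68.45 q [-0.363  0.596  1.881 -0.002  0.665  1.279] p [ 614.3 -209.1  -30.7] F [0.  1.1 0.6] w 49.3 g 45.0
traverse [-4.2020e-01 -1.1476e+00 -5.0000e-04]
up 0.7014434012683799
[ 2.32427129e-04  9.55920141e-04 -5.08821043e-01]
```

Request:
play_rows(targets=[0,0,0,0,0,-0.03,1,0,0,0,0,0,-0.09,1,0,0,0,0,0,-0.1,1,0,0,0,0,0,-0.1,1,0,0,0,0,0,-0.1,1,0,0,0,0,0,-0.1,1,0,0,0,0,0,-0.1,1,0,0,0,0,0,-0.08,1])

```text
clock: 69.25
position: [614.6, -208.8, 323.7]
ee_rot: [3.138, -0.11, 0.002]
contact_force: [1.7, -0.9, -3.0]
width: 49.7
gripper_force: 45.0
```

Request:
play_rows(targets=[0,0,0,-0.03,-0.082,0,1,0,0,0,-0.03,-0.082,0,1,0,0,0,-0.03,-0.082,0,1,0,0,0,-0.03,-0.082,0,1,0,0,0,-0.03,-0.082,0,1,0,0,0,-0.03,-0.082,0,1,0,0,0,-0.03,-0.082,0,1,0,0,0,-0.03,-0.082,0,1])

```text
clock: 70.05
position: [516.9, 128.2, 320.1]
ee_rot: [3.139, -0.111, -0.001]
contact_force: [0.9, -0.3, -2.4]
width: 49.2
gripper_force: 45.0
```

Request:
play_rows(targets=[0,0,0,-0.03,-0.082,0,1,0,0,0,-0.03,-0.082,0,1,0,0,0,-0.03,-0.082,0,1,0,0,0,-0.03,-0.082,0,1,0,0,0,-0.03,-0.082,0,1,0,0,0,-0.03,-0.082,0,1,0,0,-0.0848,0,0,0,1,0,0,-0.0848,0,0,0,1])

```text
clock: 70.85
position: [444.5, 379.3, 319.7]
ee_rot: [3.125, 0.319, -0.002]
contact_force: [0.6, -0.1, -1.4]
width: 49.4
gripper_force: 45.0
```

Request:
play_rows(targets=[0,0,-0.0848,0,0,0,1,0,0,-0.0848,0,0,0,1,0,0,-0.0848,0,0,0,1,0,0,-0.0848,0,0,0,1,0,0,0,0,0,0,1,0,0,0,0,0,0,1])

```text
clock: 71.45
position: [445.4, 378.3, 319.5]
ee_rot: [2.937, 1.114, -0.002]
contact_force: [-0.7, -0.2, -2.0]
width: 49.5
gripper_force: 45.0
```

Run:
```python
from kin import *
st(); s,t=go([445,378,320],down(.729)); print(s,t)
q=sim([(4,(.0716,0,0),(0,0,0)),(16,(0,.0563,-.0272),(0,0,0)),(6,(-.0477,0,0),(0,0,0)),(2,(0,0,0),(0,.01,-.017)),(3,(0,0,0),(-.08,0,0)),(3,(0,0,0),(-.05,0,0))])
```

```text
t 71.45 q [0.664 0.056 1.863 0.    1.223 1.51 ] p [445.4 378.3 319.5] F [-0.7 -0.2 -2. ] w 49.5 g 45.0
[-0.001   0.     -0.0009] [-0.0002  0.0007 -0.0026]
  4 q [0.44 0.11 1.86 0.44 1.33 1.15] p [445. 378. 320.] rate 0.54
  16 q [ 0.22  0.14  2.48  2.12  1.28 -1.13] p [445. 378. 320.] rate 0.9
  6 q [ 0.6   0.04  2.59  3.    1.07 -1.5 ] p [445. 378. 320.] rate 0.79
  2 q [ 0.55  0.02  2.62  2.94  1.08 -1.48] p [439. 360. 320.] rate 0.18
  3 q [ 0.55  0.49  2.58  2.97  1.49 -1.56] p [439. 360. 200.] rate 1.2
  3 q [ 0.55  0.76  2.51  2.97  1.69 -1.59] p [439. 359. 125.] rate 0.71
```

Request:
play_rows(targets=[0.0716,0,0,0,0,0,1,0.0716,0,0,0,0,0,1,0.0716,0,0,0,0,0,1,0.0716,0,0,0,0,0,1,0,0.0563,-0.0272,0,0,0,1,0,0.0563,-0.0272,0,0,0,1,0,0.0563,-0.0272,0,0,0,1,0,0.0563,-0.0272,0,0,0,1])

```text
clock: 72.25
position: [445.7, 378.3, 319.5]
ee_rot: [-2.364, -1.023, -0.271]
contact_force: [-0.4, 0.3, -0.9]
width: 49.5
gripper_force: 45.0
```

Request:
play_rows(targets=[0,0.0563,-0.0272,0,0,0,1,0,0.0563,-0.0272,0,0,0,1,0,0.0563,-0.0272,0,0,0,1,0,0.0563,-0.0272,0,0,0,1,0,0.0563,-0.0272,0,0,0,1,0,0.0563,-0.0272,0,0,0,1,0,0.0563,-0.0272,0,0,0,1,0,0.0563,-0.0272,0,0,0,1])

```text
clock: 73.05
position: [445.7, 378.1, 319.8]
ee_rot: [-1.832, -1.037, -1.134]
contact_force: [0.0, 0.3, -2.2]
width: 49.4
gripper_force: 45.0
```

Request:
play_rows(targets=[0,0.0563,-0.0272,0,0,0,1,0,0.0563,-0.0272,0,0,0,1,0,0.0563,-0.0272,0,0,0,1,0,0.0563,-0.0272,0,0,0,1,-0.0477,0,0,0,0,0,1,-0.0477,0,0,0,0,0,1,-0.0477,0,0,0,0,0,1,-0.0477,0,0,0,0,0,1])

```text
clock: 73.85
position: [445.7, 378.0, 319.1]
ee_rot: [-1.702, -0.793, -1.697]
contact_force: [1.1, 0.3, -1.1]
width: 49.7
gripper_force: 45.0
```

Request:
play_rows(targets=[-0.0477,0,0,0,0,0,1,-0.0477,0,0,0,0,0,1,0,0,0,0,0,0,1,0,0,0,0,0,0,1,0,0,0,0,0,0,1])

```text
clock: 74.35
position: [445.8, 378.5, 319.3]
ee_rot: [-1.796, -0.686, -1.795]
contact_force: [-0.7, -0.5, -2.3]
width: 49.9
gripper_force: 45.0
```

Run:
```python
from kin import *
st(); held(); tip()
```

```text
t 74.35 q [ 0.592  0.046  2.592  2.984  1.072 -1.494] p [445.8 378.5 319.3] F [-0.7 -0.5 -2.3] w 49.9 g 45.0
tip rack [-17.8   7.3 319.3] face x at -70: -14.8 lean dx/dz -0.021 yaw 0.032 n 189 y -20.9 22.3 zlow 195.8 ztop 344.8
tip -17.8 7.0 319.2 turn [-0.0006  0.0003 -0.0005] F [ 0.2  0.4 -1.8]
```

Request:
play_rows(targets=[0,0,0,0,0.0122,-0.0304,1,0,0,0,-0.04,0,0,1,0,0,0,-0.06,0,0,1,0,0,0,-0.06,0,0,1,0,0,0,-0.05,0,0,1,0,0,0,-0.02,0,0,1,0,0,0,0,0,0,1,0,0,0,0,0,0,1])

```text
clock: 75.2
position: [438.7, 363.4, 204.1]
ee_rot: [-1.798, -0.685, -1.795]
contact_force: [0.1, 0.1, -1.7]
width: 49.9
gripper_force: 45.0
```

Request:
play_rows(targets=[0,0,0,0,0,0,1,0,0,0,0,0,0,1,0,0,0,0,0,0,1])

```text
clock: 75.5
position: [438.3, 363.8, 205.0]
ee_rot: [-1.796, -0.686, -1.797]
contact_force: [0.6, 0.9, -0.9]
width: 49.2
gripper_force: 45.0
```

Run:
```python
from kin import *
tip(); held()
```

```text
tip -33.2 1.3 205.0 turn [-0.0003 -0.0004  0.    ] F [ 0.6  0.9 -0.9]
tip rack [-33.2   1.3 205. ] face x at -70: -30.8 lean dx/dz 0.066 yaw -0.072 n 233 y -33.5 19.3 zlow 37.3 ztop 232.5
```

Aligned for slot 3. Lowering.

Request:
play_rows(targets=[0,0,0,-0.02,0,0,1,0,0,0,-0.015,0,0,1,0,0,0,-0.01,0,0,1,0,0,0,-0.01,0,0,1,0,0,0,0,0,0,1])

```text
clock: 76.05
position: [438.1, 363.7, 175.7]
ee_rot: [-1.798, -0.686, -1.795]
contact_force: [-0.2, -1.2, -2.4]
width: 49.6
gripper_force: 45.0
```

Request:
play_rows(targets=[0,0,0,-0.012,0,0,1,0,0,0,-0.012,0,0,1,0,0,0,0,0,0,1])

```text
clock: 76.35
position: [438.1, 363.7, 163.6]
ee_rot: [-1.798, -0.686, -1.795]
contact_force: [-0.8, 0.4, -2.5]
width: 49.3
gripper_force: 45.0
```

Request:
play_rows(targets=[0,0,0,-0.014,0,0,1,0,0,0,-0.014,0,0,1,0,0,0,-0.014,0,0,1,0,0,0,-0.012,0,0,1,0,0,0,0,0,0,1])

```text
clock: 76.85
position: [438.1, 363.6, 136.4]
ee_rot: [-1.799, -0.686, -1.795]
contact_force: [-0.0, 0.7, -3.0]
width: 49.3
gripper_force: 45.0
```

Request:
play_rows(targets=[0,0,0,-0.004,0,0,1,0,0,0,0,0,0,1])

```text
clock: 77.05
position: [438.1, 363.7, 135.5]
ee_rot: [-1.797, -0.686, -1.796]
contact_force: [0.2, -0.3, -1.9]
width: 49.9
gripper_force: 45.0
```

Request:
play_rows(targets=[0,0,0,-0.004,0,0,1,0,0,0,0,0,0,1])

```text
clock: 77.25
position: [438.2, 363.7, 133.6]
ee_rot: [-1.797, -0.686, -1.796]
contact_force: [0.0, -0.0, -2.0]
width: 49.6
gripper_force: 45.0
```

Request:
play_rows(targets=[0,0,0,-0.003,0,0,1,0,0,0,0,0,0,1])

```text
clock: 77.45
position: [438.2, 363.7, 131.9]
ee_rot: [-1.797, -0.686, -1.796]
contact_force: [-0.4, -0.1, -1.5]
width: 49.4
gripper_force: 45.0
```

Request:
play_rows(targets=[0,0,0,-0.003,0,0,1,0,0,0,0,0,0,1])

```text
clock: 77.65
position: [438.2, 363.7, 130.8]
ee_rot: [-1.796, -0.686, -1.797]
contact_force: [0.1, 0.1, 1.3]
width: 49.7
gripper_force: 45.0
```

Request:
play_rows(targets=[0,0,0,-0.003,0,0,1,0,0,0,0,0,0,1])

```text
clock: 77.85
position: [438.3, 364.0, 130.8]
ee_rot: [-1.792, -0.685, -1.8]
contact_force: [-3.7, -1.0, 15.7]
width: 49.3
gripper_force: 45.0
```

Terracotta is seated (15.7 N). Release, then check the retreat.

Request:
play_rows(targets=[0,0,0,0,0,0,0,0,0,0,0,0,0,0,0,0,0,0,0,0,0,0,0,0,0,0,0,0,0,0,0,0,0,0,0,0,0,0,0,0,0,0])

```text
clock: 78.45
position: [438.1, 363.7, 129.0]
ee_rot: [-1.798, -0.686, -1.796]
contact_force: [0.4, 0.6, -0.1]
width: 90.6
gripper_force: 0.0
```

Run:
```python
from kin import *
st(); sim([(2,(0,0,0),(0,0,-.02)),(7,(0,0,0),(.05,0,0))])
```

```text
t 78.45 q [ 0.564  0.739  2.51   2.975  1.675 -1.588] p [438.1 363.7 129. ] F [ 0.4  0.6 -0.1] w 90.6 g 0.0
  2 q [ 0.55  0.75  2.54  2.96  1.72 -1.6 ] p [423. 350. 129.] rate 0.1
  7 q [ 0.55  0.05  2.65  2.94  1.14 -1.49] p [423. 350. 304.] rate 0.81
```

Request:
play_rows(targets=[0,0,0,0,0,-0.02,0,0,0,0,0,0,-0.02,0,0,0,0,0.05,0,0,0,0,0,0,0.05,0,0,0,0,0,0,0.05,0,0,0,0,0,0,0.05,0,0,0,0,0,0,0.05,0,0,0,0,0,0,0.05,0,0,0])

```text
clock: 79.25
position: [422.4, 349.6, 279.1]
ee_rot: [-1.799, -0.687, -1.795]
contact_force: [-0.1, -0.2, 0.7]
width: 91.4
gripper_force: 0.0
```

Request:
play_rows(targets=[0,0,0,0.04,0,0,0,0,0,0,0,0.04,0,0,0,0,0,0,0.04,0,0,0,0,0,0,0.04,0,0,0,0,0,0,0.04,0,0,0,0,0,0,0.04,0,0,0,0,0,0,0,0,0,0,0,0,0,0,0,0])

```text
clock: 80.05
position: [489.5, 275.3, 298.3]
ee_rot: [-1.799, -0.685, -1.796]
contact_force: [0.2, 0.5, -0.2]
width: 91.1
gripper_force: 0.0
```

Run:
```python
from kin import *
st(); standing()
p,d=r.grab_frame("scene"); cv2.imwrite("pics/s9.png",cv2.resize(p[80:280,90:450,::-1],(792,440)))
pt,dt=r.grab_frame("top"); W=cloud("top",dt); 
H=hsv(pt).astype(int); m=(W[...,2]>15)&(W[...,2]<60); 
F=np.array([557.5,-381.3]);fx=np.array([np.cos(-.513),np.sin(-.513)]);fy=np.array([-fx[1],fx[0]])
h,s,v=H[...,0],H[...,1],H[...,2]; b=[x for x in blob((abs(h-36)<10)&(s>25)&(s<100)&(v>150)) if np.hypot(*(x[1]-[335,186]))<15]
for x in b: c=rect("top",x[0],36); print("soap",c,"fence frame",((c[0]-F)@fx).round(1),((c[0]-F)@fy).round(1))
w=(s<35)&(v>140)&(W[...,2]<35); b=[x for x in blob(w) if np.hypot(*(x[1]-[335,186]))<15]
for x in b: c=rect("top",x[0],22); print("dish",c,((c[0]-F)@fx).round(1),((c[0]-F)@fy).round(1),"soap z",np.median(W[184:190,333:338,2]).round(1))
```

```text
t 80.05 q [ 0.187  0.108  2.606  2.557  1.206 -1.34 ] p [489.5 275.3 298.3] F [ 0.2  0.5 -0.2] w 91.1 g 0.0
standing 51 [-32.  -4. 153.] zmax 155.0
standing 49 [  2.  -5. 152.] zmax 156.0
standing 49 [ 40.  -4. 153.] zmax 157.0
standing 50 [ 73.  -5. 153.] zmax 157.0
soap (array([ 561. , -377.2], dtype=float32), (np.float32(81.6), np.float32(59.2)), np.float32(1.098)) fence frame 1.0 5.3
dish (array([ 558.6, -380.2], dtype=float32), (np.float32(115.8), np.float32(106.7)), np.float32(1.057)) 0.4 1.5 soap z 35.1
```

View pics/s9.png

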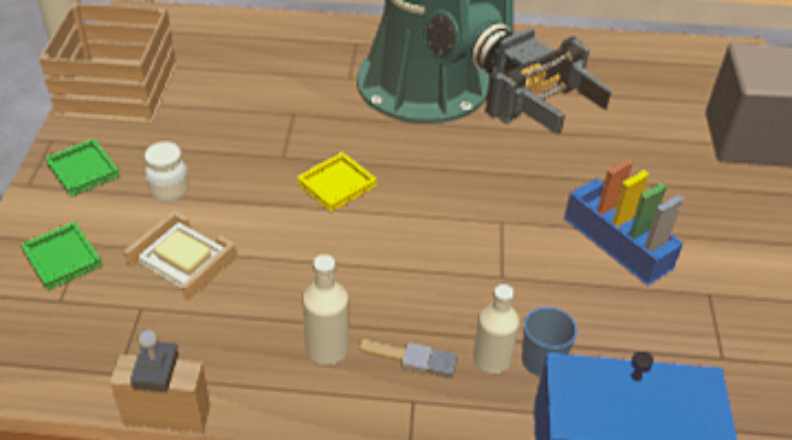

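All four tiles stand in slots, at crop (615,187) to (665,222). The dish and soap sit flat in the fence at (183,252), with the soap top at 35 mm against 36 expected. Everything else is untouched and the arm is clear, so I'm handing in.

```bash
python3 -c "
from workcell import r
print(r.sign_off())"
```

```text
the job is handed in; nothing more can be done
None
```

I put all four tiles present (grey, green, yellow and terracotta; the blue one was absent) upright in their own rack slots, down on the floor. The last pictures show the dish and soap flat inside the fence and the bystanders where they were. I handed the job in at about 80 s, and the hand-in returned no verdict.

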